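Fit a rotor to the splined spindle of a bench centrifuge

ROBOT

A 6-joint arm with a two-finger parallel gripper is mounted at the origin on the work surface. World frame = base frame: x ahead of the robot, y to its left, z up, the work surface at z = 0. Lengths are in m, angles in rad, forces in N, time in s.
With the tool pointing down it reaches from about 0.425 to 0.95 m from the base axis. Payload 3.5 kg.
Tool frame: the origin (TCP) lies at the very end of the fingers, on their centre line; the grasp point (between the pads) lies behind it (ctrl.grasp_offset is the z of the grasp point in the tool frame, in m); z points along the fingers, x is the direction in which the jaws open and shut, and the axes are right-handed (so a half turn about z gives the same grasp; the last joint's range is limited). The gripper opens to 85 mm and grips with 20 to 120 N. Pads are 22 mm wide; open, the fingers measure 114 mm over their backs; the gripper's body (76 mm by 85 mm) begins 54 mm behind the grasp point. The pads swing forward as they close: fully open they stand 13 mm farther back than shut.
Start: joints at [1.089, 0.286, 1.577, -0, 1.279, -0.15], TCP at [0.22, 0.638, 0.231] pointing down, gripper open.
Joint ranges: [-2.77, 2.77], [-0.9, 2.22], [0.21, 2.48], [-1.53, 4.67], [0.24, 2.81], [-2.84, 2.84]. Speed limits (rad/s): [2.79, 2.79, 3.14, 3.14, 3.14, 3.14].

INTERFACE

Orientations are given as a unit quaternion [x, y, z, w].
In Python, from plant import ctrl gives the robot as it stands.
- The arm moves only by the shell command python3 -m jog 'ROWS' [FORCE]. ROWS is JSON, a list of rows, each an object with "grip": the closure, from 0 (fully open) to 1 (shut); "xyz": the shift along the tool's x, y, z in m, a list of three; "dr": the turn, a rotation vector about the tool's x, y, z in rad, a list of three. A call has 1 to 12 rows; each row is the pose to reach, as a shift and turn from the pose commanded when the call began, along the tool's axes at that moment; what a row does not reach only later rows make up. A row lasts 1/12 s, in which the tool goes at most 41.7 mm and 7.16 degrees, less where a joint would pass 70% of its speed; a pose out of reach is approached as far as the arm can. A call with a gripper value outside its range is refused whole. The fingers move at their own pace and stop on an object; FORCE is the grip in N (left out, the last holds). Time passes only in rows, so rows that repeat a pose let the fingers close. It gives the time, the measured TCP pose, the force and the opening at its end, in the units of the state.
- ctrl.get_state(): the state, without advancing time (a new reading comes with each control period).
- ctrl.read_camera(name): name is "side" or "top"; returns the picture (420x560x3 uint8, red, green, blue); there is no depth.
- ctrl.get_calibration(name): a dict with "mtx" (3x3 intrinsics, pixels), "k1" (the pictures are not rectified: a ray, as slopes to the right and down, at radius r is drawn at 1 + k1 r^2 times it, then the intrinsics apply), "R" (3x3) and "t" (3): a world point X has camera coordinates R X + t. Camera axes: x right, y down, z forward; pixel columns grow to the right and rows downward; lengths in m; the calibration is good to about 2 mm. A picture is of the moment at which its call begins. get_calibration takes no time and is no camera call.
- ctrl.sign_off(): hands the job in, once; it reports no verdict.
The state is a dict: "time": time; "qpos": joint angles; "dq": joint speeds; "joint_efforts": joint torques, N m; "eef_pos": TCP position; "tcp_rot": TCP orientation; "contact_force": force on the tool from outside, world axes, zero at the start; "wrist_torque": the same for the moment, N m; "opening": opening from 0.0 (shut) to 1.0 (fully open).
Only numpy, scipy, OpenCV 4.12 (cv2) and the standard library are available. Lean on these libraries where they do the work, as an engineer would, in place of code of your own. Each camera call takes 0.05 s, during which the arm holds its last target.

TASK

Take the black rotor with the blue knob, set it upright on the centrifuge's splined spindle and turn it to and fro under light pressure until the splines mesh, then push it fully home, never pressing down on the spindle with more than about 35 N. Let go of it, then swing the lid fully shut without slamming it. Leave the other rotor and the rest of the bench undisturbed.

Things in the scene. Friction and masses are not known exactly. Their poses are not given: they have to be found in the camera images.
- centrifuge: (Lengths in all these notes are in mm.) White bench centrifuge, 210 (x) by 225 (y) by 138 high, standing on the bench. Origin: centre of its underside; x, y along its sides, z up. Control panel on its -y side, lid hinge on its +y side. The round steel bowl, 144 across, is open upward and centred on the origin; its floor is 95 below the top deck. The spindle stands in its centre.
- drive: motor drive in the bowl's centre, carrying the upright splined spindle. Origin: on the spindle axis, at the flat flange (40 across) on which the rotor's underside rests when home, 59 above the bench; z up. This frame does not turn with the spindle. On a rubber mount: it sinks under loads above about 8 N by 1 mm for every 6 N. The spindle turns against a brake of about 0.25 N m.
- spindle_teeth (a point): point on the spindle axis level with the flat tops of its four spline teeth, 16 above the flange. Teeth run from flange to here, 90 degrees apart, 8.4 wide, 30 over their tips, on a 20.6 core. How they stand round the axis is not reported and differs each time: seen from above, or found by feel. Two sprung balls sit in opposite tooth gaps, 6 above the flange.
- spindle_tip (a point): top of the spindle on its axis, 30 above the flange: smooth 20.6 core up to 20 above the flange, then a cone to 8 across here, which guides the bore to the middle.
- rotor: black rotor with a blue fluted knob, to be fitted; 0.32 to 0.48 kg, stands on the bench. Body 100 across, 40 high at the rim. Origin: centre of the underside, z up through the knob, x through one bore tooth. With teeth unmeshed its underside stands 16 above the flange; meshed, it slides down freely to about 10 above the flange, where the sprung balls resist; a push of about 10 N takes it past them and it snaps home.
- rotor_knob (a point): middle of the rotor's knob, 62 mm above its underside: the place to hold it. Knob 28 across, from 40 to 74 above the underside; the rotor's top round it is 33 to 37 high near the knob and 40 at the rim.
- rotor_bore (a point): mouth of the rotor's splined bore, centre of the underside. Blind, 36 deep, 32.4 across in the grooves; four teeth 8.4 wide from the mouth to 14 deep stand in to 23 across, cut by a ring groove 2.8 to 10 deep for the balls, one at the rotor's x axis and every 90 degrees. Greased; play on the spindle about 1.2 mm radially and 3 degrees each way in turning.
- lid (a joint): lid of the centrifuge: 0 shut, grows as it opens (rad), up to 2.05; starts leaning back open beyond upright. Stiff hinge that stays where it is put (about 0.65 N m of friction).
- lid_hinge (a point): middle of the lid's hinge line, 104 towards the centrifuge's +y from its centre and 140 above the bench; the line runs along the centrifuge's x. The lid is a flat slab 204 wide, 12 thick (outer face 12 above the hinge line when shut), reaching 206 from the hinge line, with a dark grip lip at its free edge.
- lid_edge (a point): middle of the outer side of the grip lip (110 wide, 16 deep) at the lid's free edge, 210 from the hinge line and 14 above it when shut.
- spare_rotor: the other rotor: same shape and size, silver with an orange knob, standing on the bench; leave it. Origin: centre of its underside.
- tube_rack: orange microtube rack, 70 by 110, 45 high with tubes, loose. Origin: centre of the underside.
- beaker: glass beaker, 68 across, 85 high, loose. Origin: centre of the underside.
- slide_box: blue flat slide box, 95 by 175 by 28, loose. Origin: centre of the underside.
- tip_box: grey box of yellow pipette tips, 85 by 120 by 53, loose. Origin: centre of the underside.
There are look-alikes about, which are no part of the job. Leave any green or red look-alike of the rotor alone.

How it is judged:
On the way, in this order (a step that is already met when the one before it is completed fails the run):
1. the black rotor stands fully home on the spindle and is let go, the lid still open (z of rotor in the frame of drive between -0.003 and 0.002 m and horizontal distance between rotor and drive below 0.003 m and angle between rotor's own z axis and vertical below 0.05 rad and contact force between the fingers and rotor below 0.2 N and value of joint lid above 1 rad), for 0.1 s.
2. the lid is shut over the rotor (value of joint lid below 0.03 rad), for 0.2 s.
At the end, for the whole second after the job is handed in: The black rotor is fully home and upright: its underside within 2 mm of the spindle's flange, centred within 3 mm, tilted under 0.05 rad, at rest; the lid is shut (within 0.03 rad) (z of rotor in the frame of drive between -0.003 and 0.002 m and horizontal distance between rotor and drive below 0.003 m and angle between rotor's own z axis and vertical below 0.05 rad and value of joint lid below 0.03 rad and linear speed of rotor below 0.02 m/s and angular speed of rotor below 0.2 rad/s); the robot touches nothing.
It fails at once if the spindle is pressed down with more than about 35 N: its mount gives by over 5.5 mm (z of drive in the frame of centrifuge below 0.0535 m).
It fails at once if the lid is slammed (swung shut faster than 2.5 rad/s) (velocity of joint lid below -2.5 rad/s).
It fails at once if the other rotor or another thing on the bench is moved by more than 20 mm (distance of any of spare_rotor, tube_rack, beaker, slide_box, tip_box from where it was at the start of the episode above 0.02 m).
It also fails if it takes over 72 s, if anything falls off the work surface, if the arm or the gripper's body presses on something with over 40 N, if the wrist force passes 120 N, or if a joint passes its speed limit or range.

## Working session

There is one attempt and no reset: what is moved stays moved. The work goes in short steps, Python scripts to look and compute and a shell command to move; the robot and the scene stay as the last step left them, time stands still between calls to the robot, and variables do not carry over. Pictures are saved under pics/ and viewed, and the job is handed in when it is done.

```bash
mkdir -p pics; ls; python3 - <<'E'
from plant import ctrl
import cv2
s=ctrl.get_state();print(s, ctrl.grasp_offset)
for n in("side","top"):
    im=ctrl.read_camera(n);cv2.imwrite(f"pics/{n}0.png",cv2.cvtColor(im,cv2.COLOR_RGB2BGR));print(ctrl.get_calibration(n))
E
```

```text
pics
{'time': 0.0, 'qpos': array([ 1.08899550e+00,  2.87167407e-01,  1.57818138e+00,  3.12502004e-06,
        1.27858138e+00, -1.49992032e-01]), 'dq': array([ 0.00138047,  0.00058865,  0.00097693, -0.00079887, -0.0007711 ,
       -0.00153705]), 'joint_efforts': array([-1.79548508e-03, -4.05982232e+01, -2.92621726e+01, -2.65423305e-04,
        5.94316400e-03, -2.35187283e-07]), 'eef_pos': array([0.21954342, 0.6376073 , 0.22994364]), 'tcp_rot': array([ 8.14172199e-01,  5.80622307e-01, -1.04296452e-03,  5.27459575e-04]), 'contact_force': array([ 0.28508326, -0.06007436, -0.20540124]), 'wrist_torque': array([-0.03437991, -0.0100631 ,  0.01715348]), 'opening': 1.0045327206394716} -0.0187
{'mtx': array([[544.35995837,   0.        , 274.94731259],
       [  0.        , 544.35995837, 218.07096129],
       [  0.        ,   0.        ,   1.        ]]), 'k1': -0.1743095377123384, 'R': array([[ 0.71921054, -0.69465047, -0.01403301],
       [-0.46352774, -0.46467485, -0.75446625],
       [ 0.51756955,  0.54912476, -0.65618881]]), 't': array([-0.41965108,  0.29261346,  1.19682413])}
{'mtx': array([[408.14327001,   0.        , 282.3121675 ],
       [  0.        , 408.14327001, 211.47771127],
       [  0.        ,   0.        ,   1.        ]]), 'k1': -0.09771828972197648, 'R': array([[ 0.01722615, -0.99952516, -0.02554815],
       [-0.99598893, -0.01491014, -0.08822552],
       [ 0.0878027 ,  0.02696546, -0.99577284]]), 't': array([-0.09488716,  0.48942872,  1.27111427])}
```

View pics/side0.png

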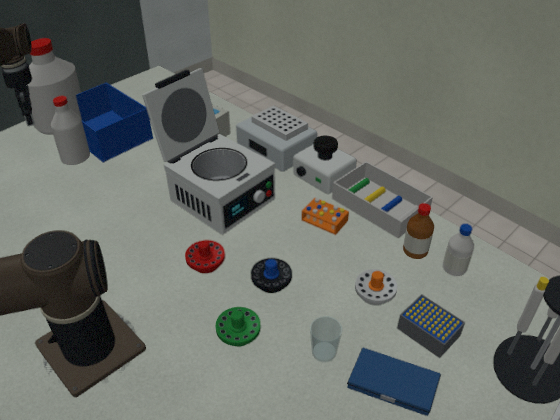

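View pics/top0.png

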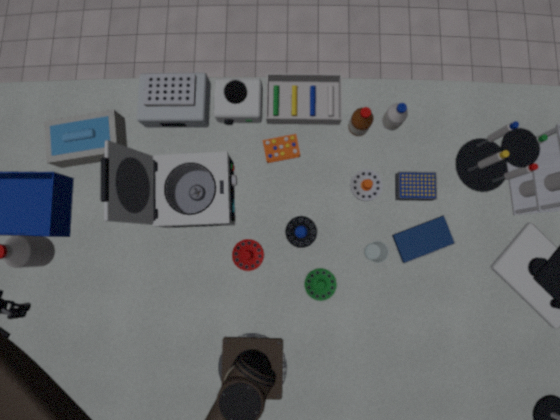

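```bash
cat > h.py <<'E'
import numpy as np, cv2
from plant import ctrl
from scipy.optimize import least_squares
from scipy.spatial.transform import Rotation as Rn
def proj(n,X):
    c=ctrl.get_calibration(n);X=np.atleast_2d(X);p=X@c["R"].T+c["t"]
    d=np.array([c["k1"],0,0,0,0.])
    return cv2.projectPoints(X.astype(float),cv2.Rodrigues(c["R"])[0],c["t"],c["mtx"],d)[0][:,0]
def back(n,uv,z):
    c=ctrl.get_calibration(n)
    q=cv2.undistortPointsIter(np.array(uv,float).reshape(-1,1,2),c["mtx"],np.array([c["k1"],0,0,0,0.]),None,None,(3,50,1e-9))[:,0]
    r=np.c_[q,np.ones(len(q))]@c["R"]; o=-c["R"].T@c["t"]
    return o+r*((z-o[2])/r[:,2])[:,None]
def shot(n,name=None):
    im=cv2.cvtColor(ctrl.read_camera(n),cv2.COLOR_RGB2BGR)
    if name: cv2.imwrite(f"pics/{name}.png",im)
    return im
def crop(im,x0,y0,x1,y1,k,name):
    cv2.imwrite(f"pics/{name}.png",cv2.resize(im[y0:y1,x0:x1],None,fx=k,fy=k,interpolation=cv2.INTER_CUBIC))
E
python3 - <<'E'
from h import *
t=cv2.imread("pics/top0.png");s=cv2.imread("pics/side0.png")
crop(t,95,135,245,235,5,"tc");crop(t,270,200,330,260,9,"tr");crop(s,235,245,305,305,8,"sr");crop(s,140,60,290,235,3.4,"sc")
hsv=cv2.cvtColor(t,cv2.COLOR_BGR2HSV);hs=cv2.cvtColor(s,cv2.COLOR_BGR2HSV)
for n,h,(x0,y0,x1,y1) in(("top",hsv,(285,215,318,250)),("side",hs,(250,250,295,295))):
    m=cv2.inRange(h[y0:y1,x0:x1],(100,120,60),(125,255,255));ys,xs=np.nonzero(m)
    print(n,len(xs),xs.mean()+x0,ys.mean()+y0,xs.min()+x0,xs.max()+x0,ys.min()+y0,ys.max()+y0)
    print(back(n,[[xs.mean()+x0,ys.mean()+y0]],0.062),back(n,[[xs.mean()+x0,ys.mean()+y0]],0.074))
E
```

```text
top 117 300.38461538461536 231.45299145299145 295 306 226 237
[[ 0.42696265 -0.1442467   0.062     ]] [[ 0.42648564 -0.14403045  0.074     ]]
side 245 270.63265306122446 268.9469387755102 263 278 259 278
[[ 0.42284368 -0.15282296  0.062     ]] [[ 0.41510778 -0.16126349  0.074     ]]
```

View pics/tc.png

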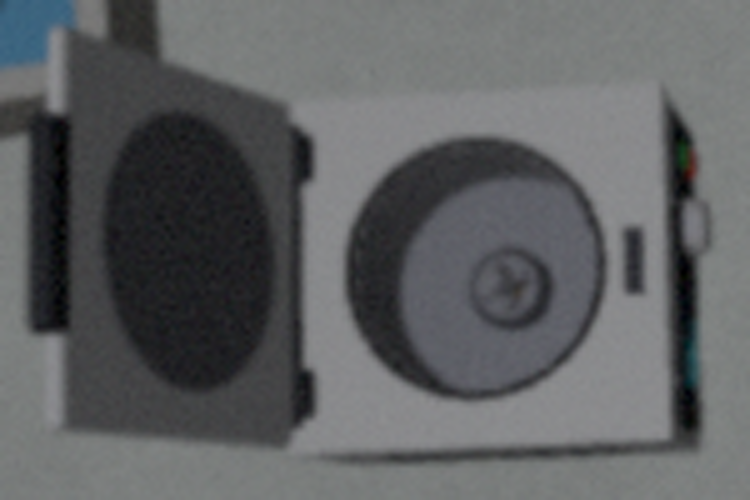

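View pics/tr.png

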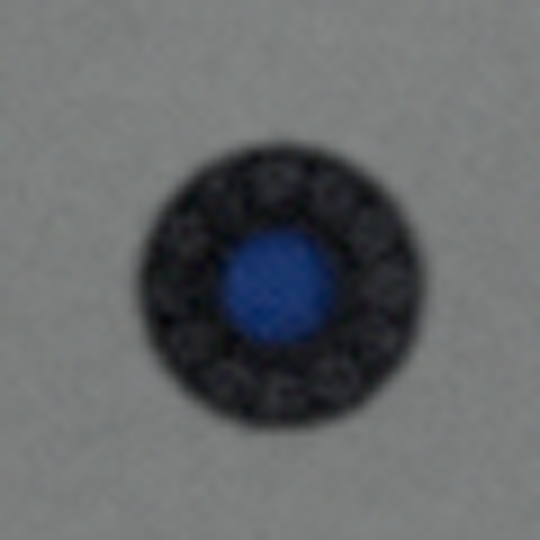

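View pics/sr.png

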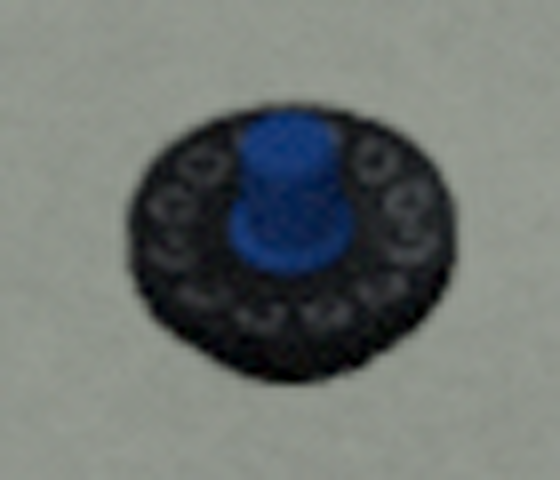

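View pics/sc.png

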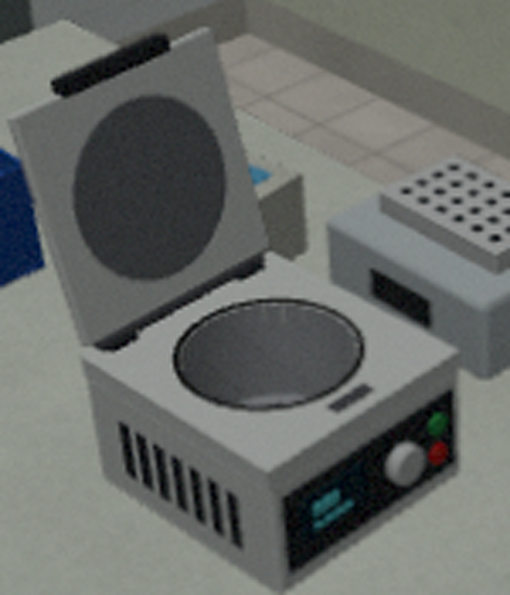

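```bash
cat >> h.py <<'E'
from scipy.ndimage import map_coordinates
def circfit(n,g,c0,R,z,k=0.0015,sel=None,span=0.012):
    a=np.linspace(0,2*np.pi,180,endpoint=False)
    if sel is not None: a=a[sel(a)]
    def sc(c):
        f=lambda r:map_coordinates(g,proj(n,np.c_[c[0]+r*np.cos(a),c[1]+r*np.sin(a),np.full(len(a),z)])[:,::-1].T,order=1)
        return (f(R+k)-f(R-k)).mean()
    best=None
    for s in(0.002,0.0004):
        b=best[1] if best else np.array(c0,float);w=span if not best else .003
        for dx in np.arange(-w,w+1e-9,s):
            for dy in np.arange(-w,w+1e-9,s):
                v=sc(b+[dx,dy])
                if best is None or v>best[0]: best=(v,b+[dx,dy])
    return best
E
python3 - <<'E'
from h import *
G={n:cv2.GaussianBlur(cv2.cvtColor(cv2.imread(f"pics/{n}0.png"),cv2.COLOR_BGR2GRAY),(0,0),.7).astype(float) for n in("top","side")}
print("rotor rim")
for n in G:
    for z in(.034,.037,.04): print(n,z,circfit(n,G[n],(.425,-.147),.05,z,.003))
c=back("top",[[192,190]],.138)[0,:2];print("bowl guess",c, back("top",[[197,192]],.085))
for n in G: print(n,circfit(n,G[n],c,.072,.138,.003,span=.03))
print("deck",back("top",[[227,152],[229,223],[154,155],[153,225]],.138))
t=cv2.imread("pics/top0.png");crop(t,182,177,212,207,18,"sp")
E
```

```text
rotor rim
top 0.034 (np.float64(55.880269418218745), array([ 0.4284, -0.146 ]))
top 0.037 (np.float64(55.60213051814323), array([ 0.4284, -0.146 ]))
top 0.04 (np.float64(55.319896623394015), array([ 0.428, -0.146]))Traceback (most recent call last):
  File "<stdin>", line 5, in <module>
  File "h.py", line 32, in circfit
    v=sc(b+[dx,dy])
  File "h.py", line 26, in sc
    return (f(R+k)-f(R-k)).mean()
            ~^^^^^
  File "h.py", line 25, in <lambda>
    f=lambda r:map_coordinates(g,proj(n,np.c_[c[0]+r*np.cos(a),c[1]+r*np.sin(a),np.full(len(a),z)])[:,::-1].T,order=1)
                                 ~~~~^^^^^^^^^^^^^^^^^^^^^^^^^^^^^^^^^^^^^^^^^^^^^^^^^^^^^^^^^^^^^^
  File "h.py", line 6, in proj
    c=ctrl.get_calibration(n);X=np.atleast_2d(X);p=X@c["R"].T+c["t"]
ValueError: time passes only in moves, steps and waits
```

```bash
sed -i 's/ctrl.get_calibration(n)/cal(n)/' h.py; cat > cal0.py <<'E'
from plant import ctrl
import pickle
pickle.dump({n:ctrl.get_calibration(n) for n in("top","side")},open("cal.pkl","wb"))
E
python3 cal0.py; sed -i '2a import pickle\nCAL=pickle.load(open("cal.pkl","rb"))\ncal=lambda n:CAL[n]' h.py
python3 - <<'E'
from h import *
G={n:cv2.GaussianBlur(cv2.cvtColor(cv2.imread(f"pics/{n}0.png"),cv2.COLOR_BGR2GRAY),(0,0),.7).astype(float) for n in("top","side")}
print("rotor rim")
for n in G:
    for z in(.034,.037,.04): print(n,z,circfit(n,G[n],(.425,-.147),.05,z,.003))
c=back("top",[[192,190]],.138)[0,:2];print("bowl guess",c, back("top",[[197,192]],.085))
for n in G: print(n,circfit(n,G[n],c,.072,.138,.003,span=.03))
print("deck",back("top",[[227,152],[229,223],[154,155],[153,225]],.138))
t=cv2.imread("pics/top0.png");crop(t,182,177,212,207,18,"sp")
E
```

```text
rotor rim
top 0.034 (np.float64(55.880269418218745), array([ 0.4284, -0.146 ]))
top 0.037 (np.float64(55.60213051814323), array([ 0.4284, -0.146 ]))
top 0.04 (np.float64(55.319896623394015), array([ 0.428, -0.146]))
side 0.034 (np.float64(54.315835284175996), array([ 0.426 , -0.1504]))
side 0.037 (np.float64(54.67545822426166), array([ 0.4308, -0.1452]))
side 0.04 (np.float64(56.03546836321683), array([ 0.4288, -0.1472]))
bowl guess [0.5395326  0.17469556] [[0.54090766 0.17242163 0.085     ]]
top (np.float64(22.9214726412228), array([0.5409326 , 0.17569556]))
side (np.float64(26.400314901182902), array([0.5461326 , 0.19249556]))
deck [[0.65329918 0.07519869 0.138     ]
 [0.44488508 0.06295894 0.138     ]
 [0.64322111 0.29396635 0.138     ]
 [0.4352406  0.28678969 0.138     ]]
```

View pics/sp.png

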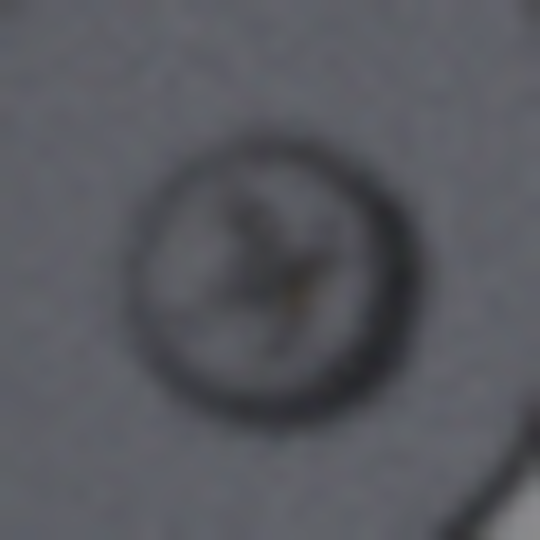

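```bash
python3 - <<'E'
from h import *
loc=np.array([[105,-112.5,138],[-105,-112.5,138],[-105,112.5,138]])/1e3
obs={"top":[[227,152],[229,223],[153,225.]],"side":[[274.7,162.9],[219.4,198.2],[165,163]]}
def P(p,L): return L@np.array([[np.cos(p[2]),-np.sin(p[2]),0],[np.sin(p[2]),np.cos(p[2]),0],[0,0,1]]).T+[p[0],p[1],0]
for ns in(["top"],["side"],["top","side"]):
    r=least_squares(lambda p:np.concatenate([(proj(n,P(p,loc))-obs[n]).ravel() for n in ns]),[.54,.175,.04]);print(ns,r.x,r.fun.round(1))
p=[.541,.1745,r.x[2]]
a=np.linspace(0,2*np.pi,100)
ci=lambda R,z:np.c_[R*np.cos(a)/1e3,R*np.sin(a)/1e3,0*a+z/1e3]
for n,(x0,y0,x1,y1) in{"top":(145,140,240,235),"side":(150,120,285,240)}.items():
    im=cv2.imread(f"pics/{n}0.png");k=6 if n=="top" else 5
    b=cv2.resize(im[y0:y1,x0:x1],None,fx=k,fy=k,interpolation=cv2.INTER_CUBIC)
    for L in(ci(72,138),ci(20,59),np.r_[loc,[[.105,.1125,.138]],loc[:1]]):
        q=((proj(n,P(p,L))-[x0,y0]+.5)*k).astype(int);cv2.polylines(b,[q.reshape(-1,1,2)],False,(0,0,255),1)
    cv2.imwrite(f"pics/ov_{n}.png",b)
E
```

```text
['top'] [0.54424998 0.18085722 0.04985548] [ 0.5 -0.5 -0.1 -0.  -0.4  0.5]
['side'] [0.55127962 0.1821918  0.04378453] [ 1.1 -0.5 -0.6 -0.3 -0.4  0.6]
['top', 'side'] [0.5473006  0.18060696 0.04737434] [ 0.7 -1.4 -0.1 -1.  -0.4 -0.6  0.4  0.2 -1.2  0.7 -1.2  1.5]
```

View pics/ov_top.png

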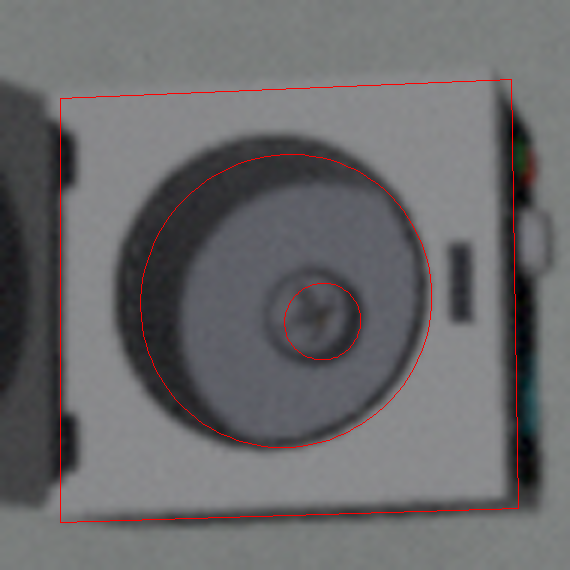

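View pics/ov_side.png

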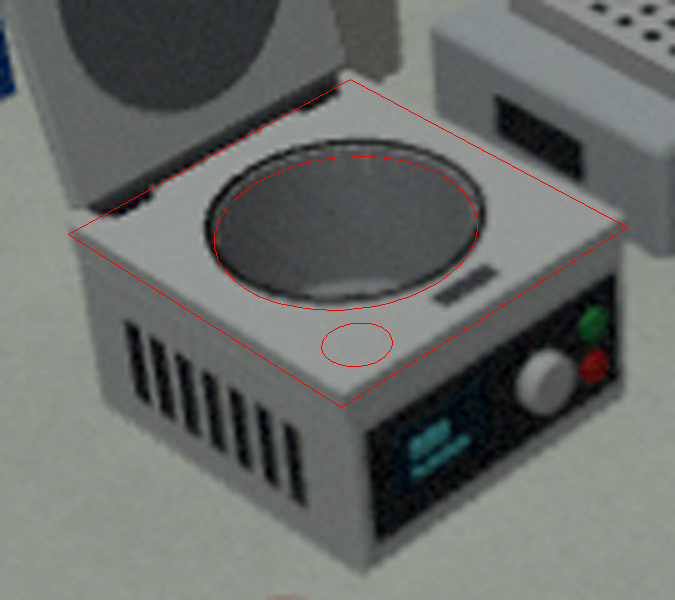

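```bash
python3 - <<'E'
from h import *
G={n:cv2.GaussianBlur(cv2.cvtColor(cv2.imread(f"pics/{n}0.png"),cv2.COLOR_BGR2GRAY),(0,0),.5).astype(float) for n in("top","side")}
for R in(.072,.074,.076,.078):
  for n in G: print(R,n,circfit(n,G[n],(.546,.181),R,.138,.002,span=.01))
for R in(.019,.02,.021): print("flange",R,circfit("top",-G["top"],(.546,.181),R,.059,.003,span=.01))
p=[.546,.181,.047]
def P(p,L): return L@np.array([[np.cos(p[2]),-np.sin(p[2]),0],[np.sin(p[2]),np.cos(p[2]),0],[0,0,1]]).T+[p[0],p[1],0]
a=np.linspace(0,2*np.pi,100)
ci=lambda R,z:np.c_[R*np.cos(a)/1e3,R*np.sin(a)/1e3,0*a+z/1e3]
loc=np.array([[105,-112.5,138],[-105,-112.5,138],[-105,112.5,138],[105,112.5,138],[105,-112.5,138]])/1e3
out=[]
for n,(x0,y0,x1,y1) in{"top":(145,140,240,235),"side":(150,120,285,240)}.items():
    im=cv2.imread(f"pics/{n}0.png");k=5 if n=="top" else 4
    b=cv2.resize(im[y0:y1,x0:x1],None,fx=k,fy=k,interpolation=cv2.INTER_CUBIC)
    for L in(ci(72,138),ci(20,59),ci(4,89),loc):
        q=((proj(n,P(p,L))-[x0,y0]+.5)*k).astype(int);cv2.polylines(b,[q.reshape(-1,1,2)],False,(0,0,255),1)
    cv2.imwrite(f"pics/ov2_{n}.png",b)
E
```

```text
0.072 top (np.float64(17.940318743365168), array([0.5406, 0.1764]))
0.072 side (np.float64(22.507878792409965), array([0.547, 0.192]))
0.074 top (np.float64(23.035452061930698), array([0.5422, 0.1784]))
0.074 side (np.float64(23.347166897516228), array([0.547 , 0.1896]))
0.076 top (np.float64(37.336317589387285), array([0.5446, 0.1816]))
0.076 side (np.float64(34.55466651805933), array([0.5482, 0.1848]))
0.078 top (np.float64(44.926941649563254), array([0.545, 0.182]))
0.078 side (np.float64(56.85573200816962), array([0.5482, 0.184 ]))
flange 0.019 (np.float64(18.618982689522976), array([0.5442, 0.1812]))
flange 0.02 (np.float64(16.865239658998412), array([0.5446, 0.1812]))
flange 0.021 (np.float64(12.297748782425856), array([0.5446, 0.1816]))
```

View pics/ov2_top.png

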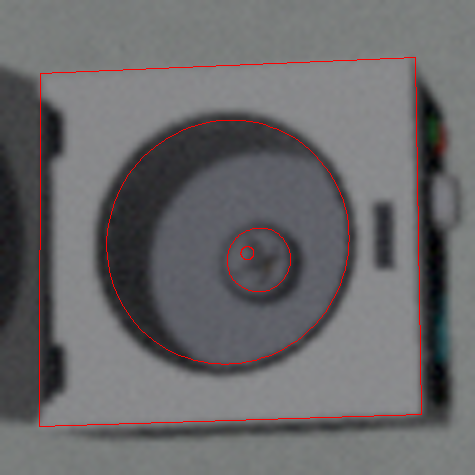

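View pics/ov2_side.png

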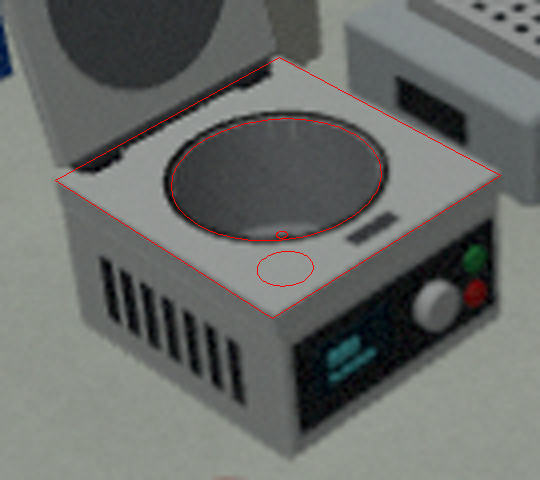

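```bash
cat > go.py <<'E'
import sys
from h import *
# usage: go.py x y z [psi] ... : shift in the tool's axes
s=ctrl.get_state();R=Rn.from_quat(s["tcp_rot"])
xx=R.as_matrix()[:,0];psi0=np.arctan2(xx[1],xx[0])
print("t",round(s["time"],2),"tcp",s["eef_pos"].round(4),"psi",round(psi0,3),"tilt",np.degrees(np.arccos(-R.as_matrix()[2,2])).round(2),"F",s["contact_force"].round(1),"M",s["wrist_torque"].round(2),"open",round(s["opening"],3),"q6",round(s["qpos"][5],2))
for a in sys.argv[1:]:
    v=[float(u) for u in a.split(",")]
    psi=v[3] if len(v)>3 else psi0
    Rt=Rn.from_matrix(np.c_[[np.cos(psi),np.sin(psi),0],[np.sin(psi),-np.cos(psi),0],[0,0,-1]])
    print("xyz",R.inv().apply(np.array(v[:3])-s["eef_pos"]).round(4),"dr",(R.inv()*Rt).as_rotvec().round(3))
E
python3 go.py .33,.55,.42,.9 .5,.3,.44,.32 .428,-.146,.2,.32
```

```text
t 0.1 tcp [0.2196 0.6377 0.2301] psi 1.239 tilt 0.12 F [-0.6 -0.4  0.2] M [ 0.    0.   -0.05] open 1.004 q6 -0.15
xyz [-0.0473  0.1329 -0.1899] dr [0.    0.002 0.339]
xyz [-0.2283  0.3751 -0.2096] dr [0.001 0.002 0.919]
xyz [-0.673   0.4524  0.0314] dr [0.001 0.002 0.919]
```

```bash
python3 -m jog '[{"grip":0,"xyz":[-0.047,0.133,-0.19],"dr":[0,0.002,0.339]},{"grip":0,"xyz":[-0.047,0.133,-0.19],"dr":[0,0.002,0.339]},{"grip":0,"xyz":[-0.047,0.133,-0.19],"dr":[0,0.002,0.339]},{"grip":0,"xyz":[-0.047,0.133,-0.19],"dr":[0,0.002,0.339]},{"grip":0,"xyz":[-0.047,0.133,-0.19],"dr":[0,0.002,0.339]},{"grip":0,"xyz":[-0.228,0.375,-0.21],"dr":[0,0.002,0.919]},{"grip":0,"xyz":[-0.228,0.375,-0.21],"dr":[0,0.002,0.919]},{"grip":0,"xyz":[-0.228,0.375,-0.21],"dr":[0,0.002,0.919]},{"grip":0,"xyz":[-0.228,0.375,-0.21],"dr":[0,0.002,0.919]},{"grip":0,"xyz":[-0.228,0.375,-0.21],"dr":[0,0.002,0.919]},{"grip":0,"xyz":[-0.228,0.375,-0.21],"dr":[0,0.002,0.919]},{"grip":0,"xyz":[-0.228,0.375,-0.21],"dr":[0,0.002,0.919]}]' 40; python3 go.py .428,-.146,.2,.32
```

```text
time: 1.1
eef_pos: [0.4839, 0.3226, 0.4372]
tcp_rot: [0.987, 0.159, 0.0, -0.0]
contact_force: [0.9, -0.1, 0.1]
opening: 0.996
t 1.1 tcp [0.4839 0.3226 0.4372] psi 0.32 tilt 0.08 F [ 0.9 -0.1  0.1] M [ 0.02 -0.02 -0.  ] open 0.996 q6 0.09
xyz [-0.2007  0.4274  0.2366] dr [-0.001 -0.001 -0.   ]
```

```bash
python3 -m jog '[{"grip":0,"xyz":[-0.2,0.427,0.236],"dr":[0,0,0]},{"grip":0,"xyz":[-0.2,0.427,0.236],"dr":[0,0,0]},{"grip":0,"xyz":[-0.2,0.427,0.236],"dr":[0,0,0]},{"grip":0,"xyz":[-0.2,0.427,0.236],"dr":[0,0,0]},{"grip":0,"xyz":[-0.2,0.427,0.236],"dr":[0,0,0]},{"grip":0,"xyz":[-0.2,0.427,0.236],"dr":[0,0,0]},{"grip":0,"xyz":[-0.2,0.427,0.236],"dr":[0,0,0]},{"grip":0,"xyz":[-0.2,0.427,0.236],"dr":[0,0,0]},{"grip":0,"xyz":[-0.2,0.427,0.236],"dr":[0,0,0]},{"grip":0,"xyz":[-0.2,0.427,0.236],"dr":[0,0,0]},{"grip":0,"xyz":[-0.2,0.427,0.236],"dr":[0,0,0]},{"grip":0,"xyz":[-0.2,0.427,0.236],"dr":[0,0,0]}]';  python3 go.py .428,-.146,.1,.32 .428,-.146,.046,.32
```

```text
time: 2.1
eef_pos: [0.43, -0.1208, 0.2119]
tcp_rot: [0.987, 0.159, 0.001, -0.001]
contact_force: [0.4, 0.4, 0.3]
opening: 1.002
t 2.1 tcp [ 0.43   -0.1208  0.2119] psi 0.32 tilt 0.12 F [0.4 0.4 0.3] M [-0.03 -0.02 -0.  ] open 1.002 q6 -0.82
xyz [-0.01    0.0234  0.1119] dr [-0.001 -0.002 -0.   ]
xyz [-0.0101  0.0234  0.1659] dr [-0.001 -0.002 -0.   ]
```

```bash
python3 -m jog '[{"grip":0,"xyz":[-0.01,0.01,0.05],"dr":[0,0,0]},{"grip":0,"xyz":[-0.01,0.01,0.08],"dr":[0,0,0]},{"grip":0,"xyz":[-0.01,0.01,0.1],"dr":[0,0,0]},{"grip":0,"xyz":[-0.01,0.01,0.1],"dr":[0,0,0]},{"grip":0,"xyz":[-0.01,0.01,0.1],"dr":[0,0,0]}]';  python3 go.py .428,-.146,.1,.32 .428,-.146,.046,.32
python3 - <<'E'
from h import *
t=shot("top");s=shot("side");crop(t,265,195,335,265,5,"g1");crop(s,220,190,320,300,5,"g2")
E
```

```text
time: 2.52
eef_pos: [0.4238, -0.1314, 0.1119]
tcp_rot: [0.987, 0.159, -0.001, -0.002]
contact_force: [0.8, 0.4, -0.4]
opening: 1.001
t 2.52 tcp [ 0.4238 -0.1314  0.1119] psi 0.32 tilt 0.2 F [ 0.8  0.4 -0.4] M [-0.02  0.06  0.04] open 1.001 q6 -0.85
xyz [-0.0006  0.0152  0.0118] dr [-0.003  0.    -0.   ]
xyz [-0.0006  0.0154  0.0658] dr [-0.003  0.    -0.   ]
```

View pics/g2.png

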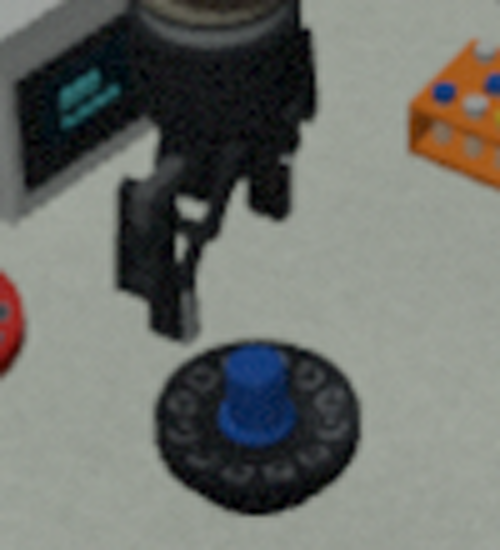

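```bash
python3 -m jog '[{"grip":0,"xyz":[-0.001,0.0153,0.01],"dr":[-0.003,0,0]},{"grip":0,"xyz":[-0.001,0.0153,0.03],"dr":[-0.003,0,0]},{"grip":0,"xyz":[-0.001,0.0153,0.05],"dr":[-0.003,0,0]},{"grip":0,"xyz":[-0.001,0.0153,0.066],"dr":[-0.003,0,0]},{"grip":0,"xyz":[-0.001,0.0153,0.066],"dr":[-0.003,0,0]}]';  python3 go.py .428,-.146,.046,.32
python3 - <<'E'
from h import *
t=shot("top");s=shot("side");crop(t,265,195,335,265,5,"g3");crop(s,220,190,320,300,5,"g4")
E
```

```text
time: 3.03
eef_pos: [0.4284, -0.146, 0.0463]
tcp_rot: [0.987, 0.16, 0.0, 0.0]
contact_force: [-0.4, 0.8, -1.0]
opening: 0.999
t 3.03 tcp [ 0.4284 -0.146   0.0463] psi 0.321 tilt 0.06 F [-0.4  0.8 -1. ] M [-0.05 -0.04 -0.02] open 0.999 q6 -0.87
xyz [-0.0003 -0.0001  0.0003] dr [ 0.001 -0.001  0.001]
```

View pics/g4.png

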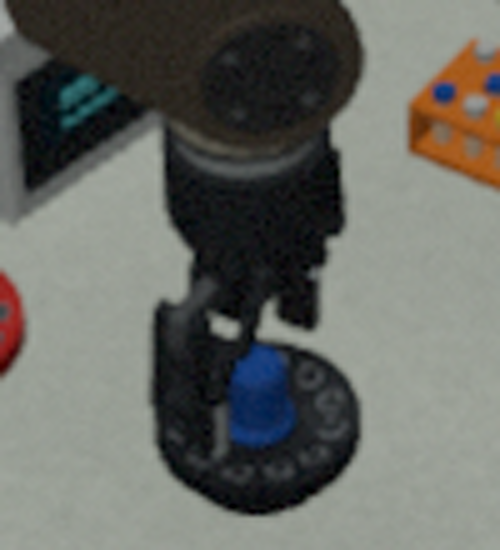

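```bash
python3 -m jog '[{"grip":1,"xyz":[0,0,0],"dr":[0,0,0]},{"grip":1,"xyz":[0,0,0],"dr":[0,0,0]},{"grip":1,"xyz":[0,0,0],"dr":[0,0,0]},{"grip":1,"xyz":[0,0,0],"dr":[0,0,0]},{"grip":1,"xyz":[0,0,0],"dr":[0,0,0]},{"grip":1,"xyz":[0,0,0],"dr":[0,0,0]},{"grip":1,"xyz":[0,0,0],"dr":[0,0,0]},{"grip":1,"xyz":[0,0,0],"dr":[0,0,0]}]' 70;  python3 go.py
```

```text
time: 3.8
eef_pos: [0.4297, -0.1468, 0.0478]
tcp_rot: [0.987, 0.159, 0.002, 0.001]
contact_force: [2.6, 1.7, 4.4]
opening: 0.307
t 3.8 tcp [ 0.4297 -0.1468  0.0478] psi 0.32 tilt 0.28 F [2.6 1.7 4.4] M [ 0.29 -0.18  0.02] open 0.307 q6 -0.87
```

```bash
python3 -m jog '[{"grip":1,"xyz":[0,0,-0.01],"dr":[0,0,0]},{"grip":1,"xyz":[0,0,-0.03],"dr":[0,0,0]},{"grip":1,"xyz":[0,0,-0.06],"dr":[0,0,0]},{"grip":1,"xyz":[0,0,-0.1],"dr":[0,0,0]},{"grip":1,"xyz":[0,0,-0.14],"dr":[0,0,0]},{"grip":1,"xyz":[0,0,-0.18],"dr":[0,0,0]},{"grip":1,"xyz":[0,0,-0.205],"dr":[0,0,0]},{"grip":1,"xyz":[0,0,-0.205],"dr":[0,0,0]},{"grip":1,"xyz":[0,0,-0.205],"dr":[0,0,0]}]' 70;  python3 go.py .545,.182,.25,.32
python3 - <<'E'
from h import *
s=shot("side");crop(s,210,110,330,290,3.3,"l1")
E
```

```text
time: 4.55
eef_pos: [0.4278, -0.1463, 0.252]
tcp_rot: [0.987, 0.159, 0.001, 0.001]
contact_force: [-0.2, -0.6, -4.7]
opening: 0.303
t 4.55 tcp [ 0.4278 -0.1463  0.252 ] psi 0.32 tilt 0.19 F [-0.2 -0.6 -4.7] M [-0.03  0.07  0.03] open 0.303 q6 -0.87
xyz [ 0.2145 -0.2747  0.0015] dr [ 0.003 -0.002  0.   ]
```

View pics/l1.png

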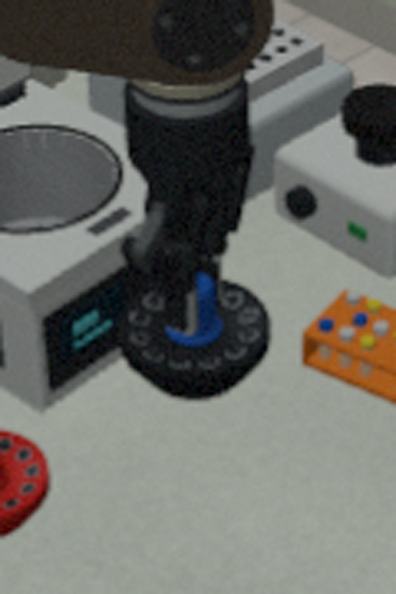

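```bash
python3 -m jog '[{"grip":1,"xyz":[0.017,-0.022,0],"dr":[0,0,0]},{"grip":1,"xyz":[0.038,-0.048,0],"dr":[0,0,0]},{"grip":1,"xyz":[0.062,-0.08,0],"dr":[0,0,0]},{"grip":1,"xyz":[0.086,-0.11,0],"dr":[0,0,0]},{"grip":1,"xyz":[0.11,-0.141,0],"dr":[0,0,0]},{"grip":1,"xyz":[0.135,-0.173,0],"dr":[0,0,0]},{"grip":1,"xyz":[0.16,-0.205,0],"dr":[0,0,0]},{"grip":1,"xyz":[0.18,-0.231,0],"dr":[0,0,0]},{"grip":1,"xyz":[0.198,-0.253,0],"dr":[0,0,0]},{"grip":1,"xyz":[0.214,-0.2745,0.001],"dr":[0.003,-0.002,0]},{"grip":1,"xyz":[0.214,-0.2745,0.001],"dr":[0.003,-0.002,0]},{"grip":1,"xyz":[0.214,-0.2745,0.001],"dr":[0.003,-0.002,0]}]';  python3 go.py .545,.182,.25,.32 .545,.182,.15,.32
python3 - <<'E'
from h import *
t=shot("top","top_d");s=shot("side","side_d");crop(s,150,30,290,210,3.3,"d1");crop(t,150,130,250,230,5,"d2")
E
```

```text
time: 5.6
eef_pos: [0.5429, 0.1823, 0.2458]
tcp_rot: [0.987, 0.161, -0.005, -0.0]
contact_force: [-0.2, 0.1, -4.3]
opening: 0.305
t 5.6 tcp [0.5429 0.1823 0.2458] psi 0.323 tilt 0.53 F [-0.2  0.1 -4.3] M [ 0.01 -0.03  0.01] open 0.305 q6 -0.18
xyz [ 0.0018  0.0009 -0.0042] dr [-0.002  0.009  0.003]
xyz [0.0027 0.0011 0.0958] dr [-0.002  0.009  0.003]
```

View pics/d1.png

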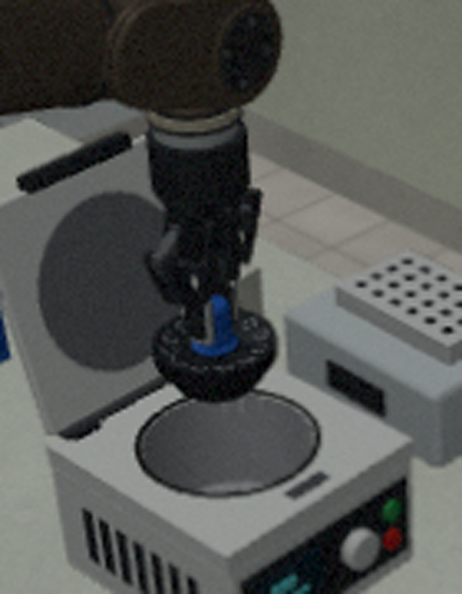

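View pics/d2.png

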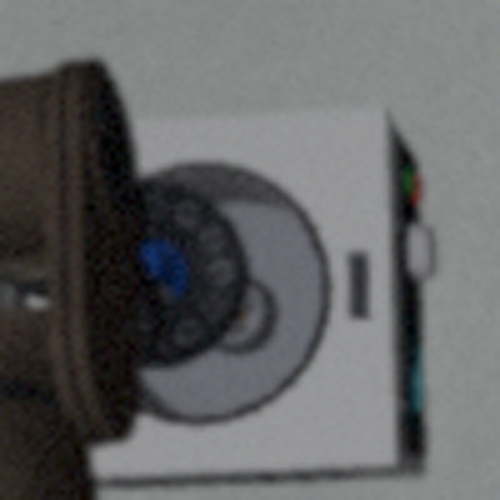

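```bash
python3 - <<'E'
from h import *
# wrist-block edges in top picture at heights .36-.5
for z in(.38,.45): print(z,back("top",[[177,165],[165,145],[150,190],[168,220]],z).round(3))
print(ctrl.get_state()["qpos"].round(3))
# lid tip: side pixels of lid top corners; estimate lid angle
for al in(1.6,1.7,1.8,1.9,2.0,2.05):
    th=.047;y=.104+.210*np.cos(al)-.014*np.sin(al)*1; z=.140+.210*np.sin(al)+.014*np.cos(al)
    X=np.array([[ .545-np.sin(th)*y+s*.055*np.cos(th), .182+np.cos(th)*y+s*.055*np.sin(th), z] for s in(-1,1)])
    print(al,y.round(3),z.round(3),proj("top",X).round(1).tolist(),proj("side",X).round(1).tolist())
E
```

```text
0.38 [[0.565 0.151 0.38 ]
 [0.612 0.183 0.38 ]
 [0.505 0.213 0.38 ]
 [0.435 0.167 0.38 ]]
0.45 [[0.55  0.131 0.45 ]
 [0.595 0.16  0.45 ]
 [0.495 0.188 0.45 ]
 [0.431 0.145 0.45 ]]
[ 0.144  0.053  1.812  0.     1.283 -0.176]
1.6 0.084 0.35 [[133.9, 199.3], [134.3, 154.6]] [[173.7, 92.8], [206.2, 77.9]]
1.7 0.063 0.346 [[142.7, 199.1], [143.0, 154.5]] [[178.9, 96.4], [211.5, 81.2]]
1.8 0.043 0.341 [[151.6, 199.1], [151.8, 154.6]] [[184.2, 100.7], [216.8, 85.3]]
1.9 0.023 0.334 [[160.5, 199.1], [160.6, 154.9]] [[189.5, 105.8], [222.1, 90.0]]
2.0 0.004 0.325 [[169.2, 199.3], [169.2, 155.4]] [[194.7, 111.4], [227.2, 95.4]]
2.05 -0.005 0.32 [[173.5, 199.4], [173.4, 155.7]] [[197.3, 114.5], [229.8, 98.3]]
```

```bash
python3 -m jog '[{"grip":1,"xyz":[0.002,0.001,0.01],"dr":[-0.002,0.006,0.003]},{"grip":1,"xyz":[0.002,0.001,0.03],"dr":[-0.002,0.006,0.003]},{"grip":1,"xyz":[0.002,0.001,0.055],"dr":[-0.002,0.006,0.003]},{"grip":1,"xyz":[0.002,0.001,0.075],"dr":[-0.002,0.006,0.003]},{"grip":1,"xyz":[0.002,0.001,0.09],"dr":[-0.002,0.006,0.003]},{"grip":1,"xyz":[0.002,0.001,0.096],"dr":[-0.002,0.006,0.003]},{"grip":1,"xyz":[0.002,0.001,0.096],"dr":[-0.002,0.006,0.003]},{"grip":1,"xyz":[0.002,0.001,0.096],"dr":[-0.002,0.006,0.003]}]';  python3 go.py .545,.182,.145,.32 .545,.182,.13,.32
python3 - <<'E'
from h import *
t=shot("top","top_e");s=shot("side","side_e");crop(s,150,30,290,210,3.3,"e1");crop(t,150,130,250,230,5,"e2")
for al in(1.7,1.8,1.9,2.0,2.05):
    th=.047;y=.104-.210*np.cos(al)+.014*np.sin(al); z=.140+.210*np.sin(al)+.014*np.cos(al)
    X=np.array([[ .545-np.sin(th)*y+s*.055*np.cos(th), .182+np.cos(th)*y+s*.055*np.sin(th), z] for s in(-1,1)])
    print(al,y.round(3),z.round(3),proj("top",X).round(1).tolist(),proj("side",X).round(1).tolist())
E
```

```text
time: 6.37
eef_pos: [0.5472, 0.1807, 0.1547]
tcp_rot: [0.988, 0.157, 0.003, 0.0]
contact_force: [-0.2, 0.5, -3.0]
opening: 0.308
t 6.37 tcp [0.5472 0.1807 0.1547] psi 0.316 tilt 0.34 F [-0.2  0.5 -3. ] M [-0.03 -0.05  0.02] open 0.308 q6 -0.17
xyz [-0.0018 -0.0019  0.0097] dr [ 0.001 -0.006 -0.004]
xyz [-0.0019 -0.0019  0.0247] dr [ 0.001 -0.006 -0.004]
1.7 0.145 0.346 [[110.3, 200.3], [111.0, 156.0]] [[159.5, 86.8], [191.7, 72.4]]
1.8 0.165 0.341 [[103.3, 200.8], [104.0, 156.9]] [[155.1, 86.3], [187.2, 72.0]]
1.9 0.185 0.334 [[97.0, 201.4], [97.8, 157.9]] [[151.1, 86.5], [183.0, 72.3]]
2.0 0.204 0.325 [[91.5, 202.1], [92.4, 159.0]] [[147.5, 87.4], [179.1, 73.4]]
2.05 0.213 0.32 [[89.1, 202.4], [90.0, 159.6]] [[145.8, 88.1], [177.3, 74.1]]
```

View pics/e1.png

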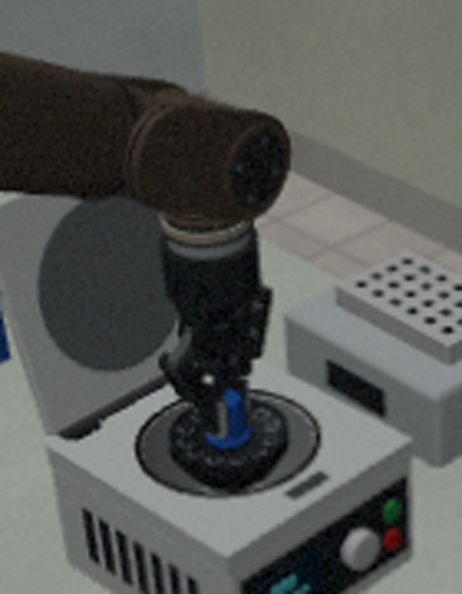

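View pics/e2.png

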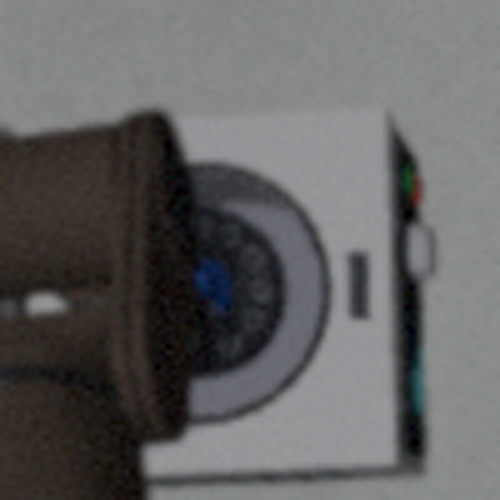

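```bash
python3 -m jog '[{"grip":1,"xyz":[-0.001,-0.001,0.004],"dr":[0.001,-0.003,0]},{"grip":1,"xyz":[-0.001,-0.001,0.009],"dr":[0.001,-0.003,0]},{"grip":1,"xyz":[-0.001,-0.001,0.013],"dr":[0.001,-0.003,0]},{"grip":1,"xyz":[-0.001,-0.001,0.016],"dr":[0.001,-0.003,0]},{"grip":1,"xyz":[-0.001,-0.001,0.016],"dr":[0.001,-0.003,0]},{"grip":1,"xyz":[-0.001,-0.001,0.016],"dr":[0.001,-0.003,0]}]';  python3 go.py .545,.182,.13,.32
python3 - <<'E'
from h import *
t=shot("top","top_f")
g=cv2.GaussianBlur(cv2.cvtColor(t,cv2.COLOR_BGR2GRAY),(0,0),.7).astype(float)
z=ctrl.get_state()["eef_pos"][2]-.0478
for R,zz in((.05,.036),(.05,.04)):print(circfit("top",g,(.546,.182),R,z+zz,.003,sel=lambda a:np.sin(a-.3)<-.2))
for e in(.1,.3,.5):print(circfit("top",g,(.546,.182),R,z+zz,.003,sel=lambda a:np.sin(a-.3)<-e))
E
```

```text
time: 6.97
eef_pos: [0.5457, 0.1821, 0.1382]
tcp_rot: [0.987, 0.158, 0.001, -0.0]
contact_force: [0.1, -0.3, -3.4]
opening: 0.301
t 6.97 tcp [0.5457 0.1821 0.1382] psi 0.317 tilt 0.11 F [ 0.1 -0.3 -3.4] M [-0.01 -0.01 -0.  ] open 0.301 q6 -0.17
xyz [-0.0007 -0.0002  0.0082] dr [ 0.    -0.002 -0.003]
(np.float64(46.18471154342037), array([0.5422, 0.1814]))
(np.float64(46.25532916281427), array([0.5418, 0.1806]))
(np.float64(44.92550320013822), array([0.5418, 0.1806]))
(np.float64(47.05335249318099), array([0.5418, 0.1806]))
(np.float64(47.268103387881474), array([0.5418, 0.1806]))
```

```bash
python3 -m jog '[{"grip":1,"xyz":[0.002,0.0006,0.003],"dr":[0,0,0]},{"grip":1,"xyz":[0.002,0.0006,0.006],"dr":[0,0,0]},{"grip":1,"xyz":[0.002,0.0006,0.009],"dr":[0,0,0]},{"grip":1,"xyz":[0.002,0.0006,0.009],"dr":[0,0,0]}]';  python3 go.py .545,.182,.125,.32
```

```text
time: 7.35
eef_pos: [0.5475, 0.182, 0.1286]
tcp_rot: [0.987, 0.158, 0.0, -0.0]
contact_force: [0.1, 0.2, -4.3]
opening: 0.304
t 7.35 tcp [0.5475 0.182  0.1286] psi 0.317 tilt 0.06 F [ 0.1  0.2 -4.3] M [ 0.04  0.02 -0.07] open 0.304 q6 -0.17
xyz [-0.0024 -0.0008  0.0036] dr [-0.    -0.001 -0.003]
```

```bash
python3 -m jog '[{"grip":1,"xyz":[0,0,0.002],"dr":[0,0,0]},{"grip":1,"xyz":[0,0,0.004],"dr":[0,0,0]},{"grip":1,"xyz":[0,0,0.004],"dr":[0,0,0]}]';  python3 go.py
```

```text
time: 7.6
eef_pos: [0.5478, 0.182, 0.1251]
tcp_rot: [0.987, 0.158, 0.001, -0.0]
contact_force: [-0.2, -0.8, -4.2]
opening: 0.308
t 7.6 tcp [0.5478 0.182  0.1251] psi 0.317 tilt 0.09 F [-0.2 -0.8 -4.2] M [-0.08  0.03 -0.03] open 0.308 q6 -0.17
```

```bash
python3 -m jog '[{"grip":1,"xyz":[0,0,0.001],"dr":[0,0,0]},{"grip":1,"xyz":[0,0,0.002],"dr":[0,0,0]},{"grip":1,"xyz":[0,0,0.002],"dr":[0,0,0]}]';  python3 go.py
```

```text
time: 7.85
eef_pos: [0.5479, 0.182, 0.1234]
tcp_rot: [0.987, 0.158, 0.001, -0.0]
contact_force: [-0.8, -0.2, -3.7]
opening: 0.301
t 7.85 tcp [0.5479 0.182  0.1234] psi 0.317 tilt 0.12 F [-0.8 -0.2 -3.7] M [-0.13  0.18  0.  ] open 0.301 q6 -0.17
```

```bash
python3 -m jog '[{"grip":1,"xyz":[0,0,0.001],"dr":[0,0,0]},{"grip":1,"xyz":[0,0,0.0015],"dr":[0,0,0]},{"grip":1,"xyz":[0,0,0.0015],"dr":[0,0,0]}]';  python3 go.py
```

```text
time: 8.1
eef_pos: [0.548, 0.182, 0.1226]
tcp_rot: [0.987, 0.158, 0.001, -0.0]
contact_force: [-2.4, -2.4, -1.1]
opening: 0.307
t 8.1 tcp [0.548  0.182  0.1226] psi 0.317 tilt 0.12 F [-2.4 -2.4 -1.1] M [-0.21  0.56 -0.  ] open 0.307 q6 -0.17
```

```bash
python3 -m jog '[{"grip":1,"xyz":[-0.0013,0.0006,0],"dr":[0,0,0]},{"grip":1,"xyz":[-0.0013,0.0006,0.001],"dr":[0,0,0]},{"grip":1,"xyz":[-0.0013,0.0006,0.001],"dr":[0,0,0]}]';  python3 go.py
```

```text
time: 8.35
eef_pos: [0.5479, 0.1814, 0.1225]
tcp_rot: [0.987, 0.158, 0.002, -0.0]
contact_force: [-1.5, 1.0, 3.8]
opening: 0.302
t 8.35 tcp [0.5479 0.1814 0.1225] psi 0.317 tilt 0.28 F [-1.5  1.   3.8] M [0.03 0.49 0.01] open 0.302 q6 -0.17
```

```bash
python3 -m jog '[{"grip":1,"xyz":[0,0,0],"dr":[0,0,0.05]},{"grip":1,"xyz":[0,0,0],"dr":[0,0,0.1]},{"grip":1,"xyz":[0,0,0],"dr":[0,0,0.15]},{"grip":1,"xyz":[0,0,0],"dr":[0,0,0.2]},{"grip":1,"xyz":[0,0,0],"dr":[0,0,0.25]},{"grip":1,"xyz":[0,0,0],"dr":[0,0,0.3]}]';  python3 go.py
```

```text
time: 8.85
eef_pos: [0.5482, 0.1809, 0.1225]
tcp_rot: [1.0, 0.008, 0.003, -0.0]
contact_force: [-1.1, -1.9, 3.5]
opening: 0.303
t 8.85 tcp [0.5482 0.1809 0.1225] psi 0.015 tilt 0.31 F [-1.1 -1.9  3.5] M [-0.27  0.32  0.05] open 0.303 q6 0.13
```

```bash
python3 -m jog '[{"grip":1,"xyz":[0,0,0],"dr":[0,0,0.05]},{"grip":1,"xyz":[0,0,0],"dr":[0,0,0.1]},{"grip":1,"xyz":[0,0,0],"dr":[0,0,0.15]},{"grip":1,"xyz":[0,0,0],"dr":[0,0,0.2]},{"grip":1,"xyz":[0,0,0],"dr":[0,0,0.25]},{"grip":1,"xyz":[0,0,0],"dr":[0,0,0.3]}]';  python3 go.py
```

```text
time: 9.35
eef_pos: [0.548, 0.1808, 0.1225]
tcp_rot: [0.99, -0.142, 0.002, -0.0]
contact_force: [-1.3, -1.0, 3.4]
opening: 0.306
t 9.35 tcp [0.548  0.1808 0.1225] psi -0.285 tilt 0.28 F [-1.3 -1.   3.4] M [-0.34  0.32  0.02] open 0.306 q6 0.43
```

```bash
python3 -m jog '[{"grip":1,"xyz":[-0.0004,0.0007,0],"dr":[0,0,0.05]},{"grip":1,"xyz":[-0.0004,0.0007,0],"dr":[0,0,0.1]},{"grip":1,"xyz":[-0.0004,0.0007,0],"dr":[0,0,0.15]},{"grip":1,"xyz":[-0.0004,0.0007,0],"dr":[0,0,0.2]},{"grip":1,"xyz":[-0.0004,0.0007,0],"dr":[0,0,0.25]},{"grip":1,"xyz":[-0.0004,0.0007,0],"dr":[0,0,0.3]}]';  python3 go.py
```

```text
time: 9.85
eef_pos: [0.5475, 0.1804, 0.1218]
tcp_rot: [0.957, -0.288, 0.003, -0.001]
contact_force: [-0.4, -0.2, -1.2]
opening: 0.303
t 9.85 tcp [0.5475 0.1804 0.1218] psi -0.585 tilt 0.31 F [-0.4 -0.2 -1.2] M [-0.13  0.   -0.04] open 0.303 q6 0.73
```

```bash
python3 -m jog '[{"grip":1,"xyz":[0,0,0],"dr":[0,0,0.05]},{"grip":1,"xyz":[0,0,0],"dr":[0,0,0.1]},{"grip":1,"xyz":[0,0,0],"dr":[0,0,0.15]},{"grip":1,"xyz":[0,0,0],"dr":[0,0,0.2]},{"grip":1,"xyz":[0,0,0],"dr":[0,0,0.25]},{"grip":1,"xyz":[0,0,0],"dr":[0,0,0.3]}]';  python3 go.py
```

```text
time: 10.35
eef_pos: [0.5466, 0.1813, 0.1205]
tcp_rot: [0.904, -0.428, 0.001, -0.002]
contact_force: [0.1, 1.6, -4.0]
opening: 0.304
t 10.35 tcp [0.5466 0.1813 0.1205] psi -0.885 tilt 0.25 F [ 0.1  1.6 -4. ] M [0.53 0.01 0.28] open 0.304 q6 1.03
```

```bash
python3 -m jog '[{"grip":1,"xyz":[0,0,0.001],"dr":[0,0,-0.03]},{"grip":1,"xyz":[0,0,0.002],"dr":[0,0,-0.05]},{"grip":1,"xyz":[0,0,0.003],"dr":[0,0,-0.05]},{"grip":1,"xyz":[0,0,0.003],"dr":[0,0,-0.05]}]';  python3 go.py
```

```text
time: 10.68
eef_pos: [0.5466, 0.1812, 0.1179]
tcp_rot: [0.914, -0.405, 0.001, -0.002]
contact_force: [0.5, 4.1, -2.7]
opening: 0.307
t 10.68 tcp [0.5466 0.1812 0.1179] psi -0.833 tilt 0.23 F [ 0.5  4.1 -2.7] M [0.75 0.01 0.07] open 0.307 q6 0.98
```

```bash
python3 -m jog '[{"grip":1,"xyz":[-0.0004,-0.0004,0.001],"dr":[0,0,-0.01]},{"grip":1,"xyz":[-0.0004,-0.0004,0.002],"dr":[0,0,-0.01]},{"grip":1,"xyz":[-0.0004,-0.0004,0.002],"dr":[0,0,-0.01]}]';  python3 go.py
```

```text
time: 10.93
eef_pos: [0.5466, 0.1813, 0.1158]
tcp_rot: [0.916, -0.4, 0.001, -0.001]
contact_force: [-0.1, 3.2, -2.4]
opening: 0.309
t 10.93 tcp [0.5466 0.1813 0.1158] psi -0.823 tilt 0.18 F [-0.1  3.2 -2.4] M [ 0.64 -0.1   0.04] open 0.309 q6 0.97
```

```bash
python3 -m jog '[{"grip":1,"xyz":[-0.0004,-0.0004,0.001],"dr":[0,0,0]},{"grip":1,"xyz":[-0.0004,-0.0004,0.002],"dr":[0,0,0]},{"grip":1,"xyz":[-0.0004,-0.0004,0.002],"dr":[0,0,0]}]';  python3 go.py
```

```text
time: 11.18
eef_pos: [0.5469, 0.1816, 0.1146]
tcp_rot: [0.917, -0.4, 0.001, -0.001]
contact_force: [-0.8, 1.9, 0.5]
opening: 0.303
t 11.18 tcp [0.5469 0.1816 0.1146] psi -0.823 tilt 0.19 F [-0.8  1.9  0.5] M [0.45 0.09 0.08] open 0.303 q6 0.97
```

```bash
python3 -m jog '[{"grip":1,"xyz":[0,0,0.001],"dr":[0,0,0]},{"grip":1,"xyz":[0,0,0.001],"dr":[0,0,0]},{"grip":1,"xyz":[0,0,0.001],"dr":[0,0,0]}]';  python3 go.py
```

```text
time: 11.43
eef_pos: [0.547, 0.1817, 0.1141]
tcp_rot: [0.917, -0.4, 0.002, -0.001]
contact_force: [-1.1, 1.7, 3.7]
opening: 0.304
t 11.43 tcp [0.547  0.1817 0.1141] psi -0.823 tilt 0.21 F [-1.1  1.7  3.7] M [0.35 0.3  0.05] open 0.304 q6 0.97
```

```bash
python3 -m jog '[{"grip":1,"xyz":[0,0,0.001],"dr":[0,0,0]},{"grip":1,"xyz":[0,0,0.001],"dr":[0,0,0]},{"grip":1,"xyz":[0,0,0.001],"dr":[0,0,0]}]';  python3 go.py
```

```text
time: 11.68
eef_pos: [0.5471, 0.1818, 0.1134]
tcp_rot: [0.917, -0.4, 0.002, -0.001]
contact_force: [-2.6, 1.4, 6.3]
opening: 0.301
t 11.68 tcp [0.5471 0.1818 0.1134] psi -0.823 tilt 0.23 F [-2.6  1.4  6.3] M [0.35 0.46 0.08] open 0.301 q6 0.97
```

```bash
python3 -m jog '[{"grip":1,"xyz":[0,0,0.001],"dr":[0,0,0]},{"grip":1,"xyz":[0,0,0.001],"dr":[0,0,0]},{"grip":1,"xyz":[0,0,0.001],"dr":[0,0,0]}]';  python3 go.py
```

```text
time: 11.93
eef_pos: [0.5472, 0.1818, 0.1128]
tcp_rot: [0.917, -0.4, 0.002, -0.001]
contact_force: [-2.1, 2.4, 7.9]
opening: 0.301
t 11.93 tcp [0.5472 0.1818 0.1128] psi -0.823 tilt 0.23 F [-2.1  2.4  7.9] M [0.34 0.58 0.04] open 0.301 q6 0.97
```

```bash
python3 -m jog '[{"grip":1,"xyz":[-0.0005,0.0001,0.001],"dr":[0,0,0]},{"grip":1,"xyz":[-0.0005,0.0001,0.001],"dr":[0,0,0]},{"grip":1,"xyz":[-0.0005,0.0001,0.001],"dr":[0,0,0]}]';  python3 go.py
```

```text
time: 12.18
eef_pos: [0.5472, 0.1819, 0.112]
tcp_rot: [0.917, -0.4, 0.002, -0.001]
contact_force: [-1.5, 0.6, 7.7]
opening: 0.304
t 12.18 tcp [0.5472 0.1819 0.112 ] psi -0.823 tilt 0.28 F [-1.5  0.6  7.7] M [0.18 0.53 0.07] open 0.304 q6 0.97
```

```bash
python3 -m jog '[{"grip":1,"xyz":[0,0,0.001],"dr":[0,0,0]},{"grip":1,"xyz":[0,0,0.001],"dr":[0,0,0]},{"grip":1,"xyz":[0,0,0.001],"dr":[0,0,0]}]';  python3 go.py
```

```text
time: 12.43
eef_pos: [0.5465, 0.1817, 0.1088]
tcp_rot: [0.917, -0.4, 0.002, -0.001]
contact_force: [1.4, 1.8, -2.2]
opening: 0.306
t 12.43 tcp [0.5465 0.1817 0.1088] psi -0.823 tilt 0.25 F [ 1.4  1.8 -2.2] M [ 0.28 -0.37  0.17] open 0.306 q6 0.97
```

Snapped past the balls; now to the flange.

```bash
python3 -m jog '[{"grip":1,"xyz":[0,0,0.001],"dr":[0,0,0]},{"grip":1,"xyz":[0,0,0.0015],"dr":[0,0,0]},{"grip":1,"xyz":[0,0,0.0015],"dr":[0,0,0]}]';  python3 go.py
```

```text
time: 12.68
eef_pos: [0.5465, 0.1818, 0.1073]
tcp_rot: [0.917, -0.4, 0.002, -0.001]
contact_force: [2.6, 0.4, -1.7]
opening: 0.302
t 12.68 tcp [0.5465 0.1818 0.1073] psi -0.823 tilt 0.21 F [ 2.6  0.4 -1.7] M [ 0.14 -0.56  0.1 ] open 0.302 q6 0.97
```

```bash
python3 -m jog '[{"grip":1,"xyz":[0,0,0.001],"dr":[0,0,0]},{"grip":1,"xyz":[0,0,0.0015],"dr":[0,0,0]},{"grip":1,"xyz":[0,0,0.0015],"dr":[0,0,0]}]';  python3 go.py
```

```text
time: 12.93
eef_pos: [0.5467, 0.1819, 0.1067]
tcp_rot: [0.917, -0.4, 0.002, -0.001]
contact_force: [2.9, 0.3, 2.6]
opening: 0.301
t 12.93 tcp [0.5467 0.1819 0.1067] psi -0.823 tilt 0.22 F [2.9 0.3 2.6] M [ 0.05 -0.34  0.19] open 0.301 q6 0.97
```

```bash
python3 -m jog '[{"grip":1,"xyz":[0,0,0.001],"dr":[0,0,0]},{"grip":1,"xyz":[0,0,0.002],"dr":[0,0,0]},{"grip":1,"xyz":[0,0,0.002],"dr":[0,0,0]}]';  python3 go.py
```

```text
time: 13.18
eef_pos: [0.547, 0.182, 0.1059]
tcp_rot: [0.917, -0.4, 0.002, -0.001]
contact_force: [0.1, -0.1, 7.8]
opening: 0.305
t 13.18 tcp [0.547  0.182  0.1059] psi -0.823 tilt 0.24 F [ 0.1 -0.1  7.8] M [0.05 0.09 0.15] open 0.305 q6 0.97
```

```bash
python3 -m jog '[{"grip":1,"xyz":[0,0,-0.002],"dr":[0,0,0]},{"grip":1,"xyz":[0,0,-0.002],"dr":[0,0,0]},{"grip":0,"xyz":[0,0,-0.002],"dr":[0,0,0]},{"grip":0,"xyz":[0,0,-0.002],"dr":[0,0,0]},{"grip":0,"xyz":[0,0,-0.002],"dr":[0,0,0]},{"grip":0,"xyz":[0,0,-0.002],"dr":[0,0,0]},{"grip":0,"xyz":[0,0,-0.002],"dr":[0,0,0]},{"grip":0,"xyz":[0,0,-0.002],"dr":[0,0,0]},{"grip":0,"xyz":[0,0,-0.002],"dr":[0,0,0]}]';  python3 go.py
```

```text
time: 13.93
eef_pos: [0.546, 0.182, 0.106]
tcp_rot: [0.917, -0.4, 0.001, -0.001]
contact_force: [0.2, -0.8, 0.5]
opening: 1.003
t 13.93 tcp [0.546 0.182 0.106] psi -0.823 tilt 0.13 F [ 0.2 -0.8  0.5] M [ 0.02  0.01 -0.03] open 1.003 q6 0.97
```

```bash
python3 go.py .546,.182,.25,-.823 .54,.2,.44,-.4 .54,.43,.44,0; python3 -m jog '[{"grip":0,"xyz":[0,0,-0.01],"dr":[0,0,0]},{"grip":0,"xyz":[0,0,-0.03],"dr":[0,0,0]},{"grip":0,"xyz":[0,0,-0.06],"dr":[0,0,0]},{"grip":0,"xyz":[0,0,-0.1],"dr":[0,0,0]},{"grip":0,"xyz":[0,0,-0.14],"dr":[0,0,0]},{"grip":0,"xyz":[0,0,-0.18],"dr":[0,0,0]},{"grip":0,"xyz":[0,0,-0.22],"dr":[0,0,0]},{"grip":0,"xyz":[0,0,-0.26],"dr":[0,0,0]},{"grip":0,"xyz":[0,0,-0.3],"dr":[0,0,0]},{"grip":0,"xyz":[0,0,-0.33],"dr":[0,0,0]},{"grip":0,"xyz":[0,0,-0.33],"dr":[0,0,0]}]'
python3 - <<'E'
from h import *
t=shot("top","top_h");s=shot("side","side_h");crop(s,130,40,290,230,3.1,"h1");crop(t,95,130,245,240,5,"h2")
E
python3 go.py .54,.43,.44,0 .54,.43,.31,0
```

```text
t 13.93 tcp [0.546 0.182 0.106] psi -0.823 tilt 0.13 F [ 0.2 -0.8  0.5] M [ 0.02  0.01 -0.03] open 1.003 q6 0.97
xyz [ 1.00e-04 -3.00e-04 -1.44e-01] dr [-0.002 -0.001 -0.   ]
xyz [-0.017  -0.0085 -0.334 ] dr [-0.002 -0.001 -0.423]
xyz [-0.1856 -0.1649 -0.3338] dr [-0.002 -0.002 -0.823]
time: 14.85
eef_pos: [0.5465, 0.182, 0.4469]
tcp_rot: [0.916, -0.4, 0.008, -0.005]
contact_force: [0.2, -0.1, 0.9]
opening: 0.998
t 14.95 tcp [0.5455 0.1818 0.4391] psi -0.823 tilt 0.43 F [ 0.2 -0.9 -0.1] M [-0.01  0.05  0.04] open 1.003 q6 0.97
xyz [-0.1857 -0.1648 -0.0006] dr [-0.004 -0.006 -0.823]
xyz [-0.1862 -0.1639  0.1294] dr [-0.004 -0.006 -0.823]
```

View pics/h1.png

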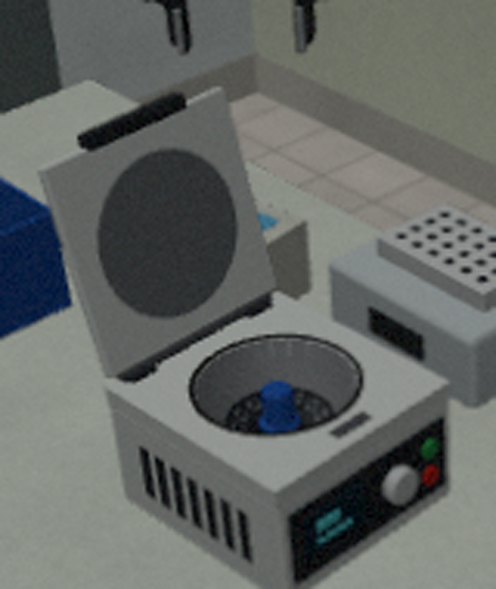

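View pics/h2.png

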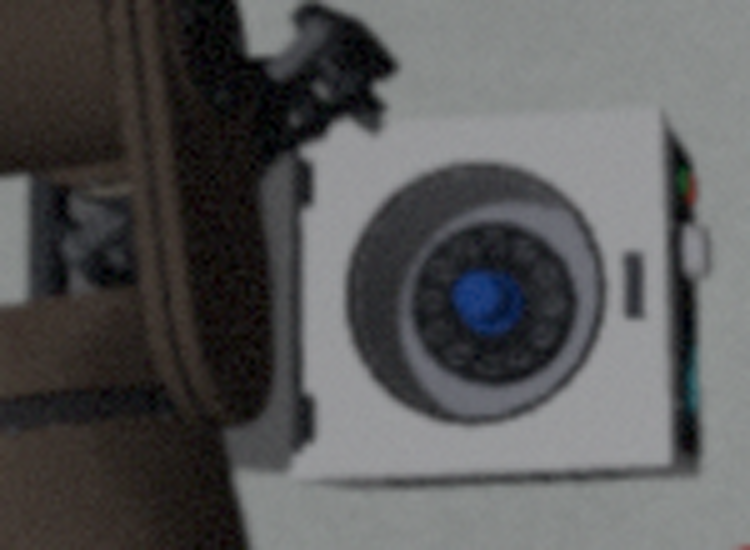

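```bash
python3 - <<'E'
from h import *
G={n:cv2.GaussianBlur(cv2.cvtColor(cv2.imread(f"pics/{n}_h.png"),cv2.COLOR_BGR2GRAY),(0,0),.5).astype(float) for n in("top","side")}
print("top rim",circfit("top",G["top"],(.546,.182),.05,.099,.003))
# knob top in both views -> triangulate height
P={}
for n,(x0,y0,x1,y1) in{"top":(180,178,204,204),"side":(205,160,235,182)}.items():
    im=cv2.imread(f"pics/{n}_h.png");m=cv2.inRange(cv2.cvtColor(im,cv2.COLOR_BGR2HSV)[y0:y1,x0:x1],(100,110,50),(125,255,255));ys,xs=np.nonzero(m)
    P[n]=(xs.mean()+x0,xs.min()+x0,xs.max()+x0,ys.min()+y0,ys.max()+y0,len(xs));print(n,P[n])
for z in(.059,.069,.075):
    a=np.linspace(0,6.28,100);q=proj("side",np.c_[.546+.014*np.cos(a),.182+.014*np.sin(a),0*a+z+.074]);print(z,"knob top circle side: top row",q[:,1].min().round(2),"cols",q[:,0].min().round(1),q[:,0].max().round(1))
E
```

```text
top rim (np.float64(47.74113923332999), array([0.5438, 0.1806]))
top (np.float64(192.0897435897436), np.int64(185), np.int64(199), np.int64(184), np.int64(196), 156)
side (np.float64(219.30851063829786), np.int64(213), np.int64(226), np.int64(163), np.int64(179), 188)
0.059 knob top circle side: top row 162.28 cols 213.4 223.6
0.069 knob top circle side: top row 159.31 cols 213.1 223.3
0.075 knob top circle side: top row 157.52 cols 212.9 223.2
```

```bash
python3 -m jog '[{"grip":1,"xyz":[-0.012,-0.01,-0.005],"dr":[0,0,-0.1]},{"grip":1,"xyz":[-0.03,-0.026,-0.01],"dr":[0,0,-0.2]},{"grip":1,"xyz":[-0.055,-0.048,-0.01],"dr":[0,0,-0.3]},{"grip":1,"xyz":[-0.08,-0.07,-0.01],"dr":[0,0,-0.4]},{"grip":1,"xyz":[-0.105,-0.093,-0.01],"dr":[0,0,-0.5]},{"grip":1,"xyz":[-0.13,-0.115,-0.01],"dr":[0,0,-0.6]},{"grip":1,"xyz":[-0.155,-0.137,-0.01],"dr":[0,0,-0.7]},{"grip":1,"xyz":[-0.175,-0.155,0],"dr":[0,0,-0.8]},{"grip":1,"xyz":[-0.186,-0.165,0],"dr":[0,0,-0.823]},{"grip":1,"xyz":[-0.186,-0.165,0],"dr":[0,0,-0.823]},{"grip":1,"xyz":[-0.186,-0.165,0],"dr":[0,0,-0.823]}]' 40
python3 go.py .54,.43,.31,0
python3 - <<'E'
from h import *
s=shot("side","side_i");crop(s,100,0,260,180,3.3,"i1")
E
```

```text
time: 15.87
eef_pos: [0.5392, 0.4305, 0.4335]
tcp_rot: [1.0, 0.0, -0.001, 0.001]
contact_force: [0.4, -0.0, -0.5]
opening: -0.002
t 15.87 tcp [0.5392 0.4305 0.4335] psi 0.001 tilt 0.14 F [ 0.4 -0.  -0.5] M [0.02 0.01 0.03] open -0.002 q6 0.53
xyz [0.0009 0.0003 0.1235] dr [0.002 0.001 0.001]
```

View pics/i1.png

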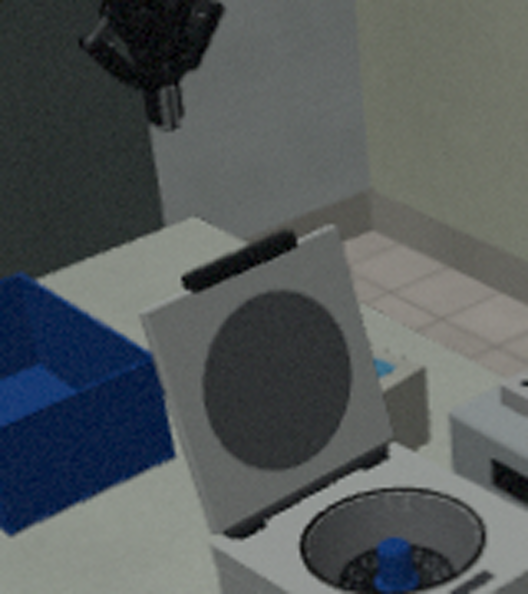

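```bash
python3 -m jog '[{"grip":1,"xyz":[0.001,0,0.02],"dr":[0,0,0]},{"grip":1,"xyz":[0.001,0,0.05],"dr":[0,0,0]},{"grip":1,"xyz":[0.001,0,0.085],"dr":[0,0,0]},{"grip":1,"xyz":[0.001,0,0.115],"dr":[0,0,0]},{"grip":1,"xyz":[0.001,0,0.13],"dr":[0,0,0]},{"grip":1,"xyz":[0.001,0.01,0.13],"dr":[0,0,0]},{"grip":1,"xyz":[0.001,0.02,0.13],"dr":[0,0,0]},{"grip":1,"xyz":[0.001,0.03,0.13],"dr":[0,0,0]},{"grip":1,"xyz":[0.001,0.04,0.13],"dr":[0,0,0]}]'
python3 go.py
python3 - <<'E'
from h import *
s=shot("side","side_j");crop(s,100,0,260,180,3.3,"j1");t=shot("top");crop(t,80,130,240,240,4.5,"j2")
E
```

```text
time: 16.67
eef_pos: [0.5422, 0.389, 0.3096]
tcp_rot: [1.0, -0.001, 0.004, -0.001]
contact_force: [-0.5, 0.3, 0.1]
opening: -0.004
t 16.67 tcp [0.5422 0.389  0.3096] psi -0.001 tilt 0.43 F [-0.5  0.3  0.1] M [ 0.01 -0.01 -0.05] open -0.004 q6 0.47
```

View pics/j1.png

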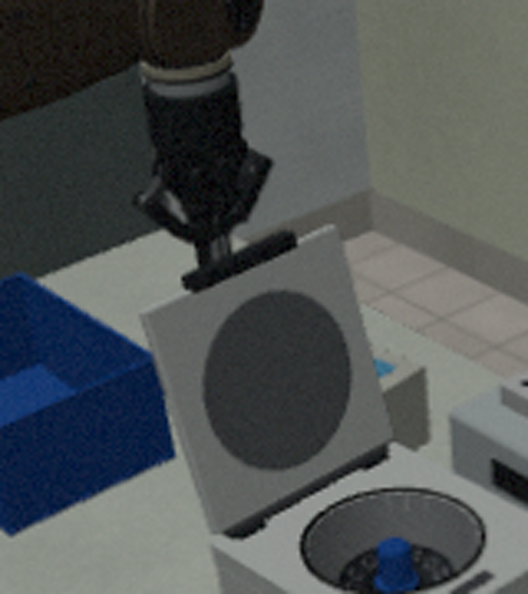

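```bash
python3 -m jog '[{"grip":1,"xyz":[-0.002,0.007,0],"dr":[0,0,0]},{"grip":1,"xyz":[-0.002,0.014,0],"dr":[0,0,0]},{"grip":1,"xyz":[-0.002,0.021,0],"dr":[0,0,0]},{"grip":1,"xyz":[-0.002,0.028,0],"dr":[0,0,0]},{"grip":1,"xyz":[-0.002,0.035,0],"dr":[0,0,0]},{"grip":1,"xyz":[-0.002,0.042,0],"dr":[0,0,0]}]'
python3 go.py
```

```text
time: 17.27
eef_pos: [0.5402, 0.3502, 0.3102]
tcp_rot: [1.0, 0.001, 0.005, -0.004]
contact_force: [0.6, 6.1, 10.4]
opening: -0.004
t 17.27 tcp [0.5402 0.3502 0.3102] psi 0.001 tilt 0.67 F [ 0.6  6.1 10.4] M [ 0.66 -0.05  0.03] open -0.004 q6 0.41
```

```bash
python3 -m jog '[{"grip":1,"xyz":[0,0.007,0],"dr":[0,0,0]},{"grip":1,"xyz":[0,0.014,0],"dr":[0,0,0]},{"grip":1,"xyz":[0,0.021,0],"dr":[0,0,0]},{"grip":1,"xyz":[0,0.028,0],"dr":[0,0,0]},{"grip":1,"xyz":[0,0.035,0],"dr":[0,0,0]},{"grip":1,"xyz":[0,0.042,0],"dr":[0,0,0]},{"grip":1,"xyz":[0,0.049,0],"dr":[0,0,0]},{"grip":1,"xyz":[0,0.056,0],"dr":[0,0,0]}]'
python3 go.py
python3 - <<'E'
from h import *
s=shot("side","side_k");crop(s,100,0,260,180,3.3,"k1")
E
```

```text
time: 17.93
eef_pos: [0.5387, 0.2922, 0.3061]
tcp_rot: [1.0, 0.0, 0.001, -0.001]
contact_force: [-0.6, 3.2, -0.6]
opening: 0.002
t 17.93 tcp [0.5387 0.2922 0.3061] psi 0.0 tilt 0.13 F [-0.6  3.2 -0.6] M [0.39 0.09 0.06] open 0.002 q6 0.33
```

View pics/k1.png

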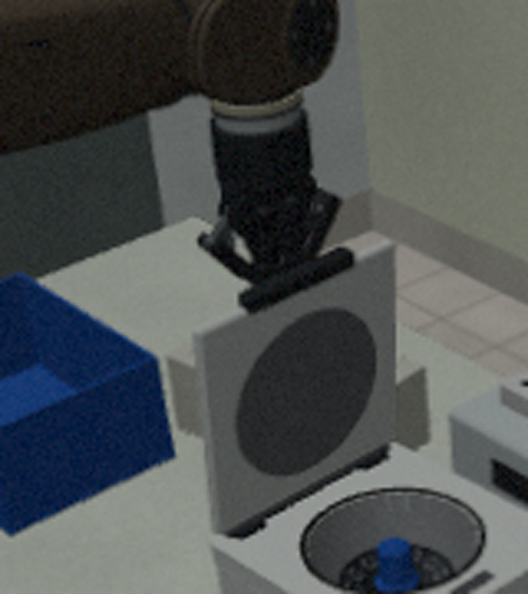

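```bash
python3 -m jog '[{"grip":1,"xyz":[0,0.008,0],"dr":[0,0,0]},{"grip":1,"xyz":[0,0.016,0],"dr":[0,0,0]},{"grip":1,"xyz":[0.001,0.024,0],"dr":[0,0,0]},{"grip":1,"xyz":[0.001,0.032,0],"dr":[0,0,0]},{"grip":1,"xyz":[0.002,0.041,0.002],"dr":[0,0,0]},{"grip":1,"xyz":[0.002,0.05,0.004],"dr":[0,0,0]},{"grip":1,"xyz":[0.003,0.058,0.006],"dr":[0,0,0]},{"grip":1,"xyz":[0.003,0.066,0.009],"dr":[0,0,0]}]'
python3 go.py
python3 - <<'E'
from h import *
s=shot("side","side_l");crop(s,100,0,260,180,3.3,"l2")
E
```

```text
time: 18.65
eef_pos: [0.5424, 0.2254, 0.2973]
tcp_rot: [1.0, -0.0, 0.002, -0.0]
contact_force: [-0.5, 3.7, -1.9]
opening: 0.001
t 18.65 tcp [0.5424 0.2254 0.2973] psi -0.0 tilt 0.19 F [-0.5  3.7 -1.9] M [ 0.6  -0.05  0.01] open 0.001 q6 0.22
```

View pics/l2.png

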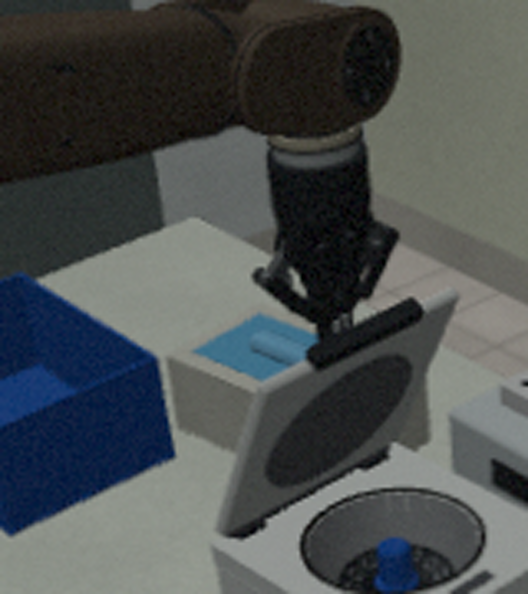

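```bash
python3 -m jog '[{"grip":1,"xyz":[0,0.008,0.003],"dr":[0,0,0]},{"grip":1,"xyz":[0,0.017,0.007],"dr":[0,0,0]},{"grip":1,"xyz":[0.001,0.025,0.011],"dr":[0,0,0]},{"grip":1,"xyz":[0.001,0.033,0.016],"dr":[0,0,0]},{"grip":1,"xyz":[0.001,0.04,0.021],"dr":[0,0,0]},{"grip":1,"xyz":[0.002,0.047,0.026],"dr":[0,0,0]},{"grip":1,"xyz":[0.002,0.054,0.032],"dr":[0,0,0]},{"grip":1,"xyz":[0.002,0.06,0.038],"dr":[0,0,0]},{"grip":1,"xyz":[0.003,0.066,0.045],"dr":[0,0,0]},{"grip":1,"xyz":[0.003,0.072,0.052],"dr":[0,0,0]},{"grip":1,"xyz":[0.003,0.077,0.059],"dr":[0,0,0]},{"grip":1,"xyz":[0.003,0.082,0.066],"dr":[0,0,0]}]'
python3 go.py
python3 - <<'E'
from h import *
s=shot("side","side_m");crop(s,130,40,290,220,3.3,"m2")
E
```

```text
time: 19.7
eef_pos: [0.5455, 0.1439, 0.2304]
tcp_rot: [1.0, -0.0, 0.002, -0.0]
contact_force: [0.9, 1.7, 1.1]
opening: 0.005
t 19.7 tcp [0.5455 0.1439 0.2304] psi -0.0 tilt 0.19 F [0.9 1.7 1.1] M [ 0.26 -0.08  0.01] open 0.005 q6 0.08
```

View pics/m2.png

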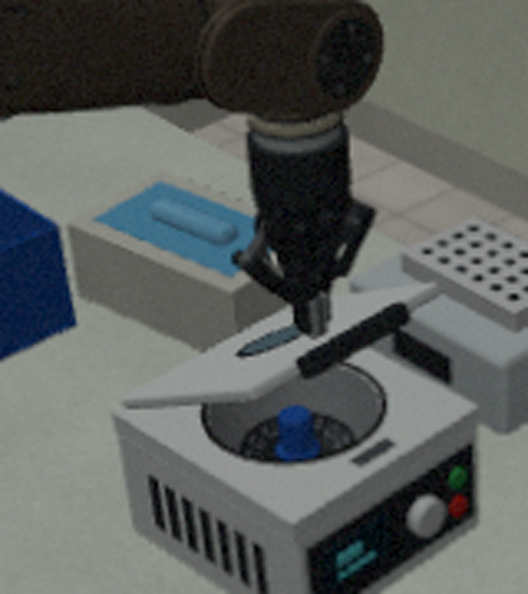

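```bash
python3 -m jog '[{"grip":1,"xyz":[0,0.005,0.007],"dr":[0,0,0]},{"grip":1,"xyz":[0,0.009,0.014],"dr":[0,0,0]},{"grip":1,"xyz":[0,0.013,0.021],"dr":[0,0,0]},{"grip":1,"xyz":[0,0.016,0.028],"dr":[0,0,0]},{"grip":1,"xyz":[0,0.019,0.035],"dr":[0,0,0]},{"grip":1,"xyz":[0,0.022,0.042],"dr":[0,0,0]},{"grip":1,"xyz":[0,0.024,0.049],"dr":[0,0,0]},{"grip":1,"xyz":[0,0.026,0.056],"dr":[0,0,0]},{"grip":1,"xyz":[0,0.026,0.062],"dr":[0,0,0]},{"grip":1,"xyz":[0,0.026,0.067],"dr":[0,0,0]},{"grip":1,"xyz":[0,0.026,0.071],"dr":[0,0,0]},{"grip":1,"xyz":[0,0.026,0.071],"dr":[0,0,0]}]'
python3 go.py
```

```text
time: 20.75
eef_pos: [0.5449, 0.1185, 0.1589]
tcp_rot: [1.0, -0.0, 0.0, -0.0]
contact_force: [-1.3, 0.3, -0.7]
opening: -0.003
t 20.75 tcp [0.5449 0.1185 0.1589] psi -0.0 tilt 0.05 F [-1.3  0.3 -0.7] M [ 0.01  0.01 -0.01] open -0.003 q6 0.03
```

```bash
python3 -m jog '[{"grip":1,"xyz":[0,0,0.002],"dr":[0,0,0]},{"grip":1,"xyz":[0,0,0.004],"dr":[0,0,0]},{"grip":1,"xyz":[0,0,0.006],"dr":[0,0,0]},{"grip":1,"xyz":[0,0,0.006],"dr":[0,0,0]}]'
python3 go.py
```

```text
time: 21.08
eef_pos: [0.5455, 0.1186, 0.1539]
tcp_rot: [1.0, 0.0, 0.001, -0.0]
contact_force: [-0.2, -0.2, 0.7]
opening: -0.002
t 21.08 tcp [0.5455 0.1186 0.1539] psi 0.0 tilt 0.16 F [-0.2 -0.2  0.7] M [-0.05  0.01  0.02] open -0.002 q6 0.03
```

```bash
python3 -m jog '[{"grip":1,"xyz":[0,0,0.001],"dr":[0,0,0]},{"grip":1,"xyz":[0,0,0.002],"dr":[0,0,0]},{"grip":1,"xyz":[0,0,0.003],"dr":[0,0,0]},{"grip":1,"xyz":[0,0,0.003],"dr":[0,0,0]}]'
python3 go.py
python3 - <<'E'
from h import *
s=shot("side","side_n");crop(s,130,40,290,220,3.3,"n2")
E
```

```text
time: 21.42
eef_pos: [0.5456, 0.1185, 0.152]
tcp_rot: [1.0, 0.0, 0.001, -0.0]
contact_force: [-1.8, -0.3, 4.4]
opening: -0.002
t 21.42 tcp [0.5456 0.1185 0.152 ] psi 0.0 tilt 0.15 F [-1.8 -0.3  4.4] M [-0.1   0.41  0.  ] open -0.002 q6 0.03
```

View pics/n2.png

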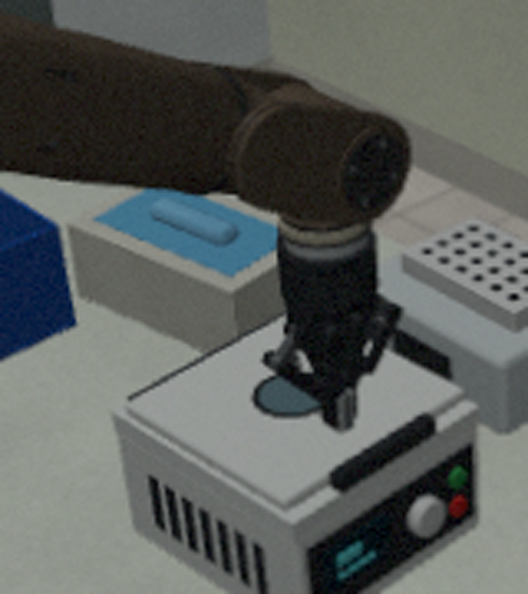

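```bash
python3 -m jog '[{"grip":1,"xyz":[0,0,0.001],"dr":[0,0,0]},{"grip":1,"xyz":[0,0,0.002],"dr":[0,0,0]},{"grip":1,"xyz":[0,0,0.003],"dr":[0,0,0]},{"grip":1,"xyz":[0,0,0.003],"dr":[0,0,0]},{"grip":1,"xyz":[0,0,0.003],"dr":[0,0,0]}]'
python3 go.py
```

```text
time: 21.88
eef_pos: [0.5457, 0.1185, 0.1519]
tcp_rot: [1.0, 0.0, 0.001, -0.0]
contact_force: [-8.0, -0.8, 15.1]
opening: -0.001
t 21.88 tcp [0.5457 0.1185 0.1519] psi 0.0 tilt 0.12 F [-8.  -0.8 15.1] M [-0.27  1.5   0.  ] open -0.001 q6 0.03
```

Hard stop: the lid is shut. Retract and check.

```bash
python3 -m jog '[{"grip":1,"xyz":[0,0,-0.003],"dr":[0,0,0]},{"grip":1,"xyz":[0,0,-0.01],"dr":[0,0,0]},{"grip":1,"xyz":[0,0,-0.03],"dr":[0,0,0]},{"grip":1,"xyz":[0,0,-0.06],"dr":[0,0,0]},{"grip":1,"xyz":[0,0.02,-0.1],"dr":[0,0,0]},{"grip":1,"xyz":[0,0.05,-0.13],"dr":[0,0,0]},{"grip":1,"xyz":[0,0.09,-0.16],"dr":[0,0,0]},{"grip":1,"xyz":[0,0.13,-0.19],"dr":[0,0,0]},{"grip":1,"xyz":[0,0.16,-0.2],"dr":[0,0,0]},{"grip":1,"xyz":[0,0.18,-0.2],"dr":[0,0,0]},{"grip":1,"xyz":[0,0.18,-0.2],"dr":[0,0,0]},{"grip":1,"xyz":[0,0.18,-0.2],"dr":[0,0,0]}]'
python3 go.py
python3 - <<'E'
from h import *
s=shot("side","side_z");t=shot("top","top_z")
k=4;x0,y0=140,100;b=cv2.resize(s[y0:y0+140,x0:x0+160],None,fx=k,fy=k,interpolation=cv2.INTER_CUBIC)
cx,cy,th=.5465,.183,.047
for al,col in((0,(0,0,255)),(.03,(0,255,0))):
    Y=[.104-r*np.cos(al)+.012*np.sin(al) for r in(0,.206)];Z=[.14+r*np.sin(al)+.012*np.cos(al) for r in(0,.206)]
    X=[[sx,Y[i],Z[i]] for sx,i in((-.102,0),(.102,0),(.102,1),(-.102,1),(-.102,0))]
    X=np.array([[cx+a*np.cos(th)-y*np.sin(th),cy+a*np.sin(th)+y*np.cos(th),z] for a,y,z in X])
    cv2.polylines(b,[((proj("side",X)-[x0,y0]+.5)*k).astype(int).reshape(-1,1,2)],False,col,1)
cv2.imwrite("pics/z2.png",b)
E
```

```text
time: 22.88
eef_pos: [0.5451, -0.0627, 0.3478]
tcp_rot: [1.0, -0.001, 0.001, -0.001]
contact_force: [0.3, 0.6, -0.5]
opening: 0.001
t 22.88 tcp [ 0.5451 -0.0627  0.3478] psi -0.003 tilt 0.19 F [ 0.3  0.6 -0.5] M [ 0.01  0.02 -0.02] open 0.001 q6 -0.3
```

View pics/z2.png

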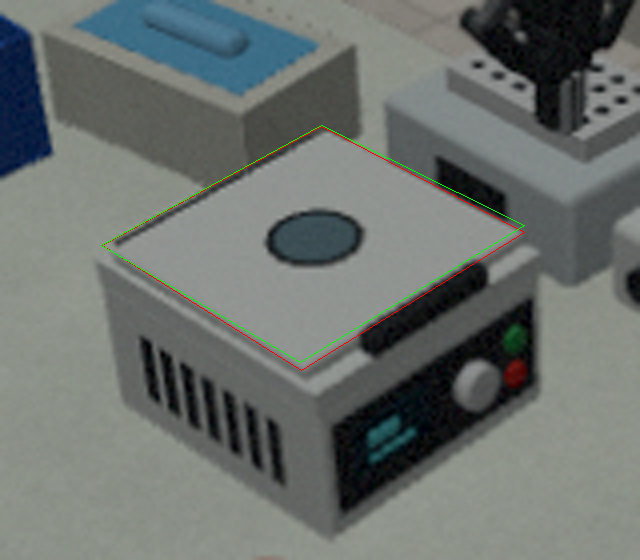

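View pics/side_z.png

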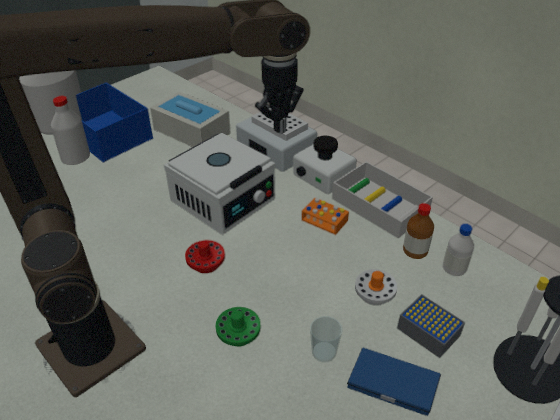

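```bash
python3 -c "
from plant import ctrl
print(ctrl.sign_off())"
```

```text
the job is handed in; nothing more can be done
None
```

The black rotor with the blue knob is home on the spindle, the lid is shut over it, and the job is handed in at about 23 s of the 72 s. `sign_off` gives no verdict, so the result rests on my own checks.

- **Fitting:** I gripped the rotor by its knob and set it on the spindle. I turned it about 1.2 rad one way under about 8 N until it dropped and torque came up, then turned back 0.05 rad, so there was no repeated to and fro. It snapped past the balls at about 12 N on the spindle and seated on the flange. My highest reading, with the rotor's weight added, was also about 12 N. I read forces only at the end of each move, so brief peaks between readings were not seen.
- **Seating check:** After letting go, the force readings returned to zero. The knob's height in the side picture matched the home position. The rim measured within about 1 mm of where I had measured the flange, in the same top camera.
- **Lid:** I swung it shut at roughly 0.9 rad/s as commanded. It stopped hard at the shut height, 152 mm, and held there under a 15 N push. In the last side picture its outline fits the shut position, but the 0.03 rad limit is only about 1–2 pixels there, so the hard stop is the stronger evidence.
- **Bench:** In the last side picture the other rotors, rack, beaker and boxes look to be where they started. I compared this by eye only. The arm was clear of everything, with force about zero.
- **Disagreements:** The two cameras differed by about 3 mm on the centrifuge's position. On first contact the spindle felt 1–2 mm from where I had placed the rotor, and I corrected this by force. While pulling the lid up I read about 10 N upward for a moment, probably the fingers rubbing the grip lip.

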